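# Returned belt packs into the charging dock, in channel order

## Robot

A 6-joint arm with a two-finger parallel gripper is mounted at the origin on a cart in front of the work surface, level with it; the furniture and walls round the work are solid. World frame = base frame: x ahead of the robot, y to its left, z up, the work surface at z = 0. Lengths are in m, angles in rad, forces in N, time in s.
With the tool pointing down it reaches from about 0.35 to 0.975 m from the base axis. Payload 4.9 kg.
Tool frame: the origin (TCP) lies on the centre line of the jaws, within the pads' length; the fingertips stand manip.tip_reach ahead of it and the grasp point (between the pads) is the TCP (manip.tip_reach is the distance from the TCP to the fingertips, in m); z points along the fingers, y is the line along which they close (so a half turn about z gives the same grasp; the last joint's range is limited). The gripper opens to 85 mm and grips with 20 to 120 N. Pads are 22 mm wide; open, the fingers measure 114 mm over their backs; the gripper's body (76 mm by 85 mm) begins 54 mm behind the grasp point. The pads swing forward as they close: fully open they stand 13 mm farther back than shut.
Start: joints at [-1.224, 0.053, 1.613, -0, 1.476, -0.119], TCP at [0.281, -0.558, 0.216] pointing down, gripper open.
Joint ranges: [-3.01, 3.01], [-1.01, 2.22], [0.06, 2.58], [-1.02, 4.17], [0.09, 2.62], [-3.14, 3.14]. Speed limits (rad/s): [2.57, 2.57, 3.14, 3.14, 3.14, 3.14].

## Interface

Orientations are given as a unit quaternion [w, x, y, z].
In Python, from plant import manip gives the robot as it stands. The module is installed in compiled form; this text tells all that it offers.
- The arm moves only by the tool move_arm, never from a script. Its argument "rows" is a list of rows, each a list of 7 numbers: the shift along the tool's x, y, z in cm, then the turn, a rotation vector about the tool's x, y, z in degrees, then the opening, from -1 (shut) to 1 (fully open). In form: [[tx, ty, tz, ax, ay, az, jaw], ...]. A call has 1 to 20 rows; each row shifts and turns the commanded pose from where the row before left it, along the tool's axes as they then stand; what a row does not reach is not made up. A row lasts 1/12 s, in which the tool goes at most 41.7 mm and 7.16 degrees, less where a joint would pass 70% of its speed; a pose out of reach is approached as far as the arm can. A call is refused whole if a number of a shift passes 4.17 or a number of a turn 7.16, either way. A call with a gripper value outside its range is refused whole. The fingers move at their own pace and stop on an object; the grip force is fixed at half the most. Time passes only in rows, so rows that do not move let the fingers close. It gives the time, the measured TCP pose, the force, the opening and the grip force at its end, in the units of the state.
- manip.state(): the state, without advancing time (a new reading comes with each control period).
- manip.grab_frame(name): name is "scene" or "top" or "wrist"; returns a dict with "img" (480x640x3 uint8, blue, green, red), "mtx" (3x3 intrinsics, pixels), "k1" (the pictures are not rectified: a ray, as slopes to the right and down, at radius r is drawn at 1 + k1 r^2 times it, then the intrinsics apply), "R" (3x3) and "t" (3): a world point X has camera coordinates R X + t. Camera axes: x right, y down, z forward; pixel columns grow to the right and rows downward; lengths in m; the calibration is good to about 2 mm. A picture is of the moment at which its call begins. There is no depth.
- manip.job_done(): hands the job in; it is judged then, once.
The state is a dict: "time": time; "joint_pos": joint angles; "joint_vel": joint speeds; "joint_efforts": joint torques, N m; "tool_pos": TCP position; "tool_rot": TCP orientation; "contact_force": force on the tool from outside, world axes, zero at the start; "ft_torque": the same for the moment, N m; "gripper_width": opening from 0.0 (shut) to 1.0 (fully open); "grasp_force": force on a finger pad.
Only numpy, scipy, OpenCV 4.12 (cv2) and the standard library are available. Lean on these libraries where they do the work, as an engineer would, in place of code of your own. Each camera call takes 0.05 s, during which the arm holds its last target. There are 200 camera calls.

## Task

The show is over: lift the four belt packs out of the plywood return rack and stand them in the charging dock in the same left-to-right order as they stand in the rack, so that each keeps its channel number: leftmost pack straight into the leftmost bay, and so on. Each must sit upright and fully home on the bay's floor, its display to the front as it is now, and be lowered in, not dropped or forced. Never put a pack down on the desk on the way, and leave the pump bottle behind the row where it stands.

Things in the scene. Friction and masses are not known exactly. Their poses are not given: they have to be found in the camera images.
- pack_a: A slim black belt pack with a small display, upright in a rack slot, display to the robot. Body 104 tall x 60 wide x 20 thick mm, 0.165 kg; thin antenna 56 above a top corner (gives way). Origin on the back face's vertical centreline, 80 above the foot; the middle of the thickness is 10 mm from it along own +z. Own x points up, z out of the display. Grip across the thickness, near the top.
- pack_b: Same as pack_a.
- pack_c: Same as pack_a.
- pack_d: Same as pack_a.
- rack: Plywood rack, fixed, 98 deep x 348 long x 50 high mm (end cheeks 58). Origin: centre of its underside; x to the back (front, -x, faces the robot), y to the left along the row, z up. Four slots at x = 0, y = +120, +40, -40, -120 mm (left to right), each 67 (y) x 27 (x) mm; packs stand on its base board at z = 9 mm (body tops at 113).
- dock: Grey charging dock, black front strip with a white lamp per bay, fixed, 90 x 330 x 46 mm high. Origin under the middle of the row of bays; x to the back (strip at -x), y left, z up. Four pockets at x = 0, y = +120, +40, -40, -120 mm (left to right), 67 (y) x 27 (x) mm, 3 mm chamfer, rim z = 46, floor z = 12 (a seated pack: body top z = 116, origin x = +10, z = 92).
- bottle: White pump bottle with a clear-and-pink label, 73 x 67 x 148 mm tall, standing behind the row; origin at the centre of its underside. Bystander.
Not all that is in view belongs to the job. What is shaped like the pack_c but yellow is not meant.

How it is judged:
By the outcome, as a careful person would: the job done as asked, in the order asked, and still so for the second after the job is handed in, with the robot touching nothing.
It also fails if it takes over 120 s, if anything falls off the work surface, if the arm or the gripper's body presses on something with over 40 N, if the wrist force passes 120 N, or if a joint passes its speed limit or range.

## Working session

There is one attempt and no reset: what is moved stays moved. The work goes in short steps, Python scripts to look and compute and a tool call to move; the robot and the scene stay as the last step left them, time stands still between calls to the robot, and variables do not carry over. Pictures are saved under pics/ and viewed, at most 16 in all, crops included, and the job is handed in when it is done.

Besides the shell and the picture viewer there is one more tool, called after "Emit:" in YAML: its name, and indented under it one key for each argument. move_arm: Moves the arm, as the interface text tells. Its arguments: {"type":"object","properties":{"rows":{"type":"array","items":{"type":"array","items":{"type":"number"}}}},"required":["rows"]}

```bash
mkdir -p pics
python3 - <<'E'
from plant import manip
import cv2,numpy as np
s=manip.state();print(s['tool_pos'],s['tool_rot'],s['time'],manip.tip_reach,s['gripper_width'])
for n in("scene","top"):
    f=manip.grab_frame(n);cv2.imwrite(f'pics/{n}0.png',f['img']);print(n,f['mtx'].tolist(),f['k1'],np.round(f['R'],3).tolist(),f['t'])
E
```

```text
[ 0.28049711 -0.55779761  0.21447054] [-1.00422478e-03  9.72995302e-01  2.30822705e-01 -1.12256046e-04] 0.0 0.019 1.0015734821112146
scene [[575.4630684777727, 0.0, 311.34670938116915], [0.0, 575.4630684777727, 232.9209294158912], [0.0, 0.0, 1.0]] -0.010806369609349067 [[-0.453, -0.891, 0.02], [-0.605, 0.291, -0.741], [0.655, -0.348, -0.671]] [0.22633018 0.41959134 1.15331941]
top [[502.1981552018536, 0.0, 325.2061063556901], [0.0, 502.1981552018536, 240.86310262939904], [0.0, 0.0, 1.0]] -0.12961588814742198 [[0.02, -0.999, -0.026], [-0.983, -0.015, -0.181], [0.181, 0.029, -0.983]] [-0.00780102  0.58514997  0.9897936 ]
```

View pics/scene0.png

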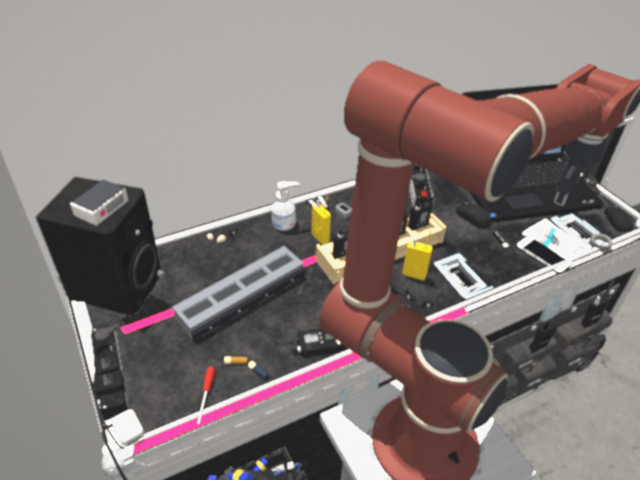

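View pics/top0.png

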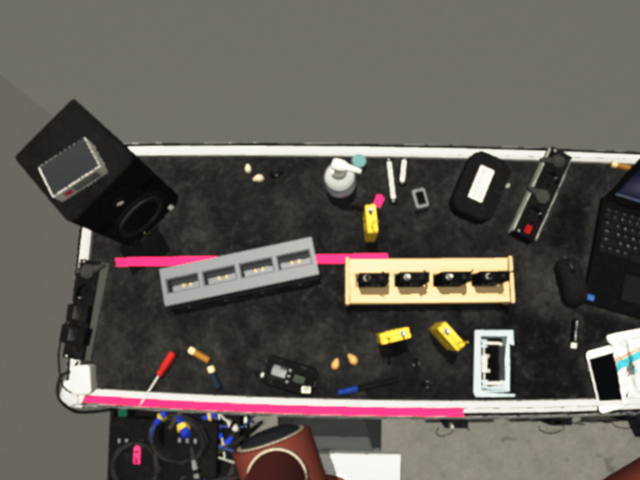

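The top view shows the rack with four black packs at about (373..490, 279) and the dock at about (240, 272). The yellow packs at (371,222), (395,335) and (450,335) and the black item lying at (290,375) aren't meant. The four black upright packs in the plywood slots fit the description. I'll confirm with one enlarged crop.

Run:
```python
import cv2,numpy as np
i=cv2.imread('pics/top0.png')
a=cv2.resize(i[230:315,150:335],None,fx=4.3,fy=4.3,interpolation=cv2.INTER_CUBIC)[:300]
b=cv2.resize(i[245:315,335:520],None,fx=4.3,fy=4.3,interpolation=cv2.INTER_CUBIC)[:300]
a=cv2.resize(i[232:312,150:335],(795,344))[:, :]; b=cv2.resize(i[250:310,335:520],(795,256))
cv2.imwrite('pics/crop1.png',np.vstack([a[:340],b]))
hsv=cv2.cvtColor(i,cv2.COLOR_BGR2HSV)
for n,p in dict(rim=(180,278),rim2=(239,276),rackrim=(352,280),rackrim2=(391,280),desk=(300,340)).items():print(n,i[p[1],p[0]],hsv[p[1],p[0]])
```

```text
rim [58 60 58] [60  9 60]
rim2 [173 176 176] [ 30   4 176]
rackrim [202 249 254] [ 27  52 254]
rackrim2 [197 248 255] [ 26  58 255]
desk [44 47 47] [30 16 47]
```

View pics/crop1.png

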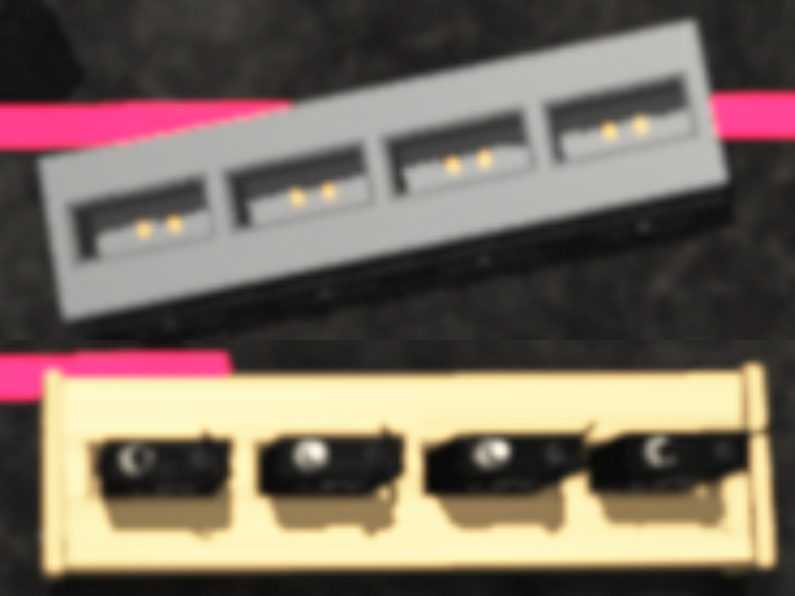

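The crop confirms four black packs with knobs and antennas in the plywood slots. The dock's four empty pockets face up, with the black strip to the front.

```bash
cat > h.py <<'E'
from plant import manip
import cv2,numpy as np
def und(f,px):
    px=np.asarray(px,float).reshape(-1,2);d=np.array([f['k1'],0,0,0,0])
    return cv2.undistortPoints(px.reshape(-1,1,2),f['mtx'],d).reshape(-1,2)
def rays(f,px):
    n=und(f,px);d=np.c_[n,np.ones(len(n))]@f['R'];return -f['R'].T@f['t'],d
def plane(f,px,z):
    c,d=rays(f,px);return c+d*((z-c[2])/d[:,2])[:,None]
def tri(f,p,g,q):
    """midpoint triangulation and gap of pixels p,q in frames f,g"""
    c1,d1=rays(f,p);c2,d2=rays(g,q);o=[]
    for a,b in zip(d1,d2):
        s=np.linalg.lstsq(np.c_[a,-b],c2-c1,rcond=None)[0];P,Q=c1+s[0]*a,c2+s[1]*b
        o.append(np.r_[(P+Q)/2,np.linalg.norm(P-Q)])
    return np.array(o)
def proj(f,X):
    return cv2.projectPoints(np.asarray(X,float).reshape(-1,1,3),cv2.Rodrigues(f['R'])[0],f['t'],f['mtx'],np.array([f['k1'],0,0,0,0]))[0].reshape(-1,2)
def big(m):
    c=cv2.findContours(m,cv2.RETR_EXTERNAL,cv2.CHAIN_APPROX_NONE)[0];return max(c,key=cv2.contourArea).reshape(-1,2)
def quad(pts):
    h=cv2.convexHull(pts.reshape(-1,1,2).astype(np.float32))
    return cv2.approxPolyN(h,4,ensure_convex=True).reshape(-1,2)
E
python3 - <<'E'
from h import *
T=manip.grab_frame('top');S=manip.grab_frame('scene')
np.set_printoptions(precision=4,suppress=True)
i=T['img'];hsv=cv2.cvtColor(i,cv2.COLOR_BGR2HSV)
m=cv2.inRange(hsv,(0,0,125),(179,40,215));m[:230]=0;m[312:]=0;m[:,:150]=0;m[:,330:]=0
d=big(m);X=plane(T,d,.046);r=cv2.minAreaRect((X[:,:2]*1000).astype(np.float32));print('dock top face',r,'quadpx',quad(d).tolist())
q=quad(d);print(plane(T,q,.046))
w=cv2.inRange(hsv,(12,40,100),(35,255,255));w[:245]=0;w[312:]=0;w[:,:335]=0;w[:,520:]=0
d=big(w);q=quad(d);print('rack quad px',q.tolist());print(plane(T,q,.058));r=cv2.minAreaRect((plane(T,d,.05)[:,:2]*1000).astype(np.float32));print(r)
i=S['img'];hsv=cv2.cvtColor(i,cv2.COLOR_BGR2HSV)
a=cv2.resize(i[235:345,165:315],(600,440),interpolation=cv2.INTER_CUBIC)
b=cv2.resize(i[170:300,310:450],(600,557),interpolation=cv2.INTER_CUBIC)[:150]
cv2.imwrite('pics/crop2.png',np.vstack([a,b]))
# metric view of dock plane, 2 px/mm, for pocket outlines
c=np.array([[.30,.40],[.30,.00],[.55,.40]])
E
```

```text
dock top face ((519.4358520507812, 184.60931396484375), (80.9311752319336, 330.44757080078125), 13.087593078613281) quadpx [[318.8368835449219, 273.817138671875], [164.35049438476562, 305.66998291015625], [158.78091430664062, 268.53936767578125], [310.9762268066406, 236.08595275878906]]
[[0.517  0.0146 0.046 ]
 [0.4435 0.3368 0.046 ]
 [0.5215 0.3546 0.046 ]
 [0.5963 0.0328 0.046 ]]
rack quad px [[515.8372802734375, 302.9779968261719], [344.0, 305.0359191894531], [344.0, 258.0370178222656], [512.7362670898438, 254.91229248046875]]
[[ 0.4612 -0.3901  0.058 ]
 [ 0.453  -0.0383  0.058 ]
 [ 0.5491 -0.0369  0.058 ]
 [ 0.5607 -0.3876  0.058 ]]
((507.6459655761719, -214.42921447753906), (100.18856048583984, 354.5067138671875), 1.3357807397842407)
```

View pics/crop2.png

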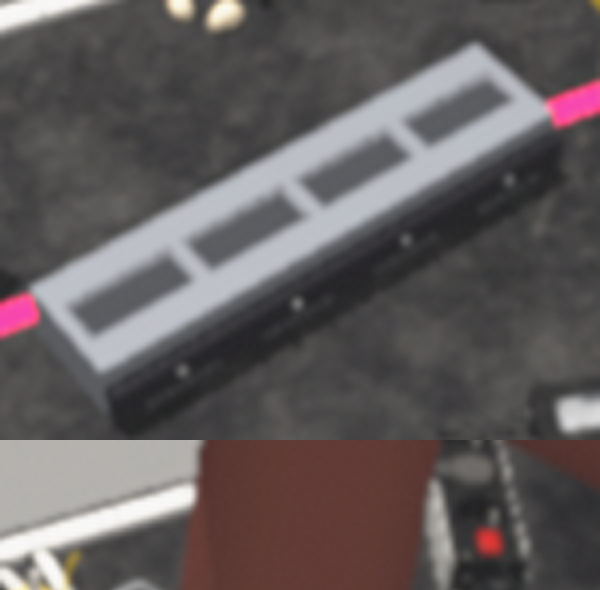

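The dock corners in the scene picture are at about (174.2,307.5), (191.2,328.5), (303,262) and (285,245.7). Next I triangulate those for a height check and start the first move at the same time.

```bash
cat >> h.py <<'E'
from scipy.spatial.transform import Rotation as Ro
def pose():
    s=manip.state();w,x,y,z=s['tool_rot'];return np.array(s['tool_pos']),Ro.from_quat([x,y,z,w])
def go(p,yaw):
    """yaw: degrees of tool y axis, tool down. shift (cm, tool axes), turn (deg)"""
    q,R=pose();a=np.radians(yaw);y=np.array([np.cos(a),np.sin(a),0]);z=np.array([0,0,-1.]);M=np.c_[np.cross(y,z),y,z]
    print('shift cm',np.round(R.inv().apply(np.array(p)-q)*100,2),'turn',np.round((R.inv()*Ro.from_matrix(M)).as_rotvec(degrees=True),2))
E
python3 - <<'E'
from h import *
np.set_printoptions(precision=4,suppress=True)
T=manip.grab_frame('top');S=manip.grab_frame('scene')
print(tri(T,[[158.8,268.5],[164.35,305.67],[318.84,273.8],[311,236.1]],S,[[174.2,307.5],[191.2,328.5],[303,262],[285,245.7]]))
print(plane(T,[[183.1,283.4],[294.3,259.6]],.046))
W=manip.grab_frame('wrist');c=-W['R'].T@W['t'];p,R=pose();print('cam in tool',R.inv().apply(c-p),'axes in tool\n',R.inv().as_matrix()@W['R'].T)
E
```

```text
[[0.5201 0.3521 0.0463 0.0051]
 [0.4427 0.3353 0.0464 0.0029]
 [0.517  0.0151 0.0509 0.0017]
 [0.595  0.0314 0.0482 0.003 ]]
[[0.4912 0.2993 0.046 ]
 [0.5459 0.0663 0.046 ]]
cam in tool [ 0.0687 -0.0003 -0.1583] axes in tool
 [[-0.0008 -0.9635 -0.2676]
 [ 1.     -0.0005 -0.0012]
 [ 0.001  -0.2676  0.9635]]
```

Emit:
move_arm:
  rows:
    - [0, 0, -4, 0, 0, 0, 1]
    - [0, 0, -4, 0, 0, 0, 1]
    - [2.79, -2.43, -0.65, 0, 0, 0, 1]
    - [2.79, -2.43, -0.65, 0, 0, 0, 1]
    - [2.79, -2.43, -0.65, 0, 0, 0, 1]
    - [2.79, -2.43, -0.65, 0, 0, 0, 1]
    - [2.79, -2.43, -0.65, 0, 0, 0, 1]
    - [2.79, -2.43, -0.65, 0, 0, 0, 1]
    - [2.79, -2.43, -0.65, 0, 0, 0, 1]
    - [2.79, -2.43, -0.65, 0, 0, 0, 1]
    - [2.79, -2.43, -0.65, 0, 0, 0, 1]
    - [2.79, -2.43, -0.65, 0, 0, 0, 1]
    - [0, 0, 0, 0, 0, -7.1, 1]
    - [0, 0, 0, 0, 0, -7.1, 1]
    - [0, 0, 0, 0, 0, -7.1, 1]
    - [0, 0, 0, 0, 0, -7.1, 1]
    - [0, 0, 0, 0, 0, -7.1, 1]
    - [0, 0, 0, 0, 0, -7.1, 1]
    - [0, 0, 0, 0, 0, -7.1, 1]
    - [0, 0, 0, 0, 0, -7.1, 1]

```text
time: 2.02
tool_pos: [0.4208, -0.2159, 0.3608]
tool_rot: [0.0, 0.744, 0.668, 0.0]
contact_force: [-0.1, -0.1, -0.1]
gripper_width: 1.003
grasp_force: 0.0
```

Emit:
move_arm:
  rows:
    - [0, 0, 0, 0, 0, -3.8, 1]
    - [0, 0, 0, 0, 0, -3.8, 1]
    - [0, 2.9, 0, 0, 0, 0, 1]
    - [0, 2.9, 0, 0, 0, 0, 1]
    - [0, 2.9, 0, 0, 0, 0, 1]
    - [0, 0, 0, 0, 0, 0, 1]
    - [0, 0, 0, 0, 0, 0, 1]

```text
time: 2.6
tool_pos: [0.5084, -0.2141, 0.3598]
tool_rot: [-0.001, 0.7, 0.714, -0.0]
contact_force: [-0.0, -0.4, -0.6]
gripper_width: 1.0
grasp_force: 0.0
```

```bash
cat >> h.py <<'E'
import pickle
def snap(n,cam='wrist'):
    f=manip.grab_frame(cam);pickle.dump(f,open(n+'.pkl','wb'));cv2.imwrite(f'pics/{n}.png',f['img']);return f
def load(n):return pickle.load(open(n+'.pkl','rb'))
E
python3 -c "
from h import *
snap('wa');print(pose()[0],pose()[1].as_quat())"
```

```text
[ 0.50777616 -0.21422394  0.36030959] [ 7.00186381e-01  7.13959829e-01 -2.76487604e-04 -5.64645845e-04]
```

Emit:
move_arm:
  rows:
    - [4, 0, 0, 0, 0, 0, 1]
    - [4, 0, 0, 0, 0, 0, 1]
    - [4, 0, 0, 0, 0, 0, 1]
    - [0, 0, 0, 0, 0, 0, 1]
    - [0, 0, 0, 0, 0, 0, 1]

```text
time: 3.07
tool_pos: [0.5048, -0.093, 0.3618]
tool_rot: [0.001, 0.699, 0.715, 0.0]
contact_force: [0.3, -0.2, 0.3]
gripper_width: 0.999
grasp_force: 0.0
```

```bash
python3 -c "
from h import *
f=snap('wb');g=load('wa');cv2.imwrite('pics/ab.png',cv2.resize(np.hstack([g['img'][:, 120:520],f['img'][:,120:520]]),(800,480)))"
```

```text
(no output)
```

View pics/ab.png

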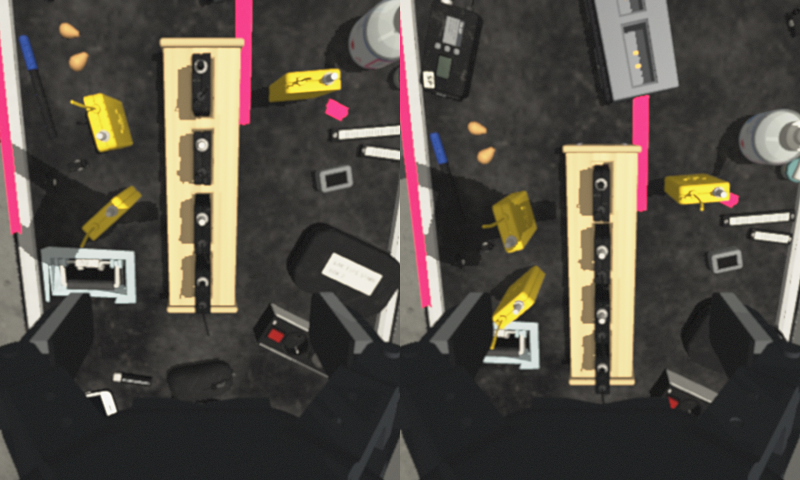

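The left half (wa) and right half (wb) both show the rack with its packs. The knobs are near column 322, at rows 66, 145, 218, 283 in wa and 184, 252, 316, 369 in wb. The bottle is behind, beside the dock.

Run:
```python
from h import *
np.set_printoptions(precision=4,suppress=True)
A=load('wa');B=load('wb')
def knobs(f):
    g=f['img'][:,:,:];h=cv2.cvtColor(g,cv2.COLOR_BGR2HSV);m=cv2.inRange(h,(0,0,110),(179,45,255));m[:,:312]=0;m[:,332:]=0;m[400:]=0
    n,l,s,c=cv2.connectedComponentsWithStats(m);return sorted([c[k].tolist()+[int(s[k,4])] for k in range(1,n) if 15<s[k,4]<250],key=lambda v:v[1])
print(np.round(knobs(A),1).tolist());print(np.round(knobs(B),1).tolist())
for n,f in(('A',A),('B',B)):
    h=cv2.cvtColor(f['img'],cv2.COLOR_BGR2HSV)
    w=cv2.inRange(h,(12,40,90),(35,255,255));w[:,:260]=0;w[:,380:]=0
    w=cv2.morphologyEx(w,cv2.MORPH_OPEN,np.ones((3,3)));c=big(w);q=quad(c);print(n,'rack quad',q.tolist());print(plane(f,q,.055))
    d=cv2.inRange(f['img'],(0,0,0),(75,75,75));d[:,:300]=0;d[:,345:]=0
    hull=np.zeros_like(d);cv2.fillConvexPoly(hull,cv2.convexHull(c),255);d&=hull
    d=cv2.morphologyEx(d,cv2.MORPH_OPEN,np.ones((5,5)))
    for y in range(40,395):
        xs=np.flatnonzero(d[y]); 
        if y%4==0 and len(xs): print(y,xs.min(),xs.max(),end='; ')
    print()
a=cv2.resize(A['img'][30:325,295:345],(250,590),interpolation=cv2.INTER_CUBIC);b=cv2.resize(B['img'][140:400,295:345],(250,590),interpolation=cv2.INTER_CUBIC)
cv2.imwrite('pics/crop3.png',np.hstack([cv2.resize(A['img'][40:190,295:345],(200,600)),cv2.resize(A['img'][170:320,295:345],(200,600)),cv2.resize(B['img'][150:280,295:345],(200,520)).repeat(1,0)[:600] if 0 else cv2.resize(B['img'][150:300,295:345],(200,600)),cv2.resize(B['img'][250:400,295:345],(200,600))]))
```

```text
[[323.0, 68.0, 66.0], [322.1, 144.4, 130.0], [322.0, 218.6, 115.0], [323.4, 280.3, 50.0]]
[[322.0, 181.8, 57.0], [322.0, 251.6, 116.0], [321.9, 315.4, 119.0], [322.8, 366.5, 45.0]]
A rack quad [[363.15728759765625, 37.0], [356.955078125, 313.0], [286.0789489746094, 313.0], [278.8157958984375, 37.0]]
[[ 0.5538 -0.0348  0.055 ]
 [ 0.5624 -0.3854  0.055 ]
 [ 0.4629 -0.3875  0.055 ]
 [ 0.4564 -0.0366  0.055 ]]
56 313 329; 60 325 329; 64 318 322; 68 318 322; 72 312 316; 76 312 329; 80 312 329; 84 312 329; 88 312 329; 92 312 329; 96 312 329; 100 312 329; 104 312 329; 108 312 329; 112 313 329; 132 315 330; 136 314 330; 152 314 330; 156 314 330; 160 314 330; 164 314 330; 168 314 330; 172 314 330; 176 314 330; 180 315 330; 196 315 329; 200 315 329; 204 314 330; 208 314 329; 212 314 329; 228 314 329; 232 314 330; 236 314 330; 240 314 330; 244 315 329; 248 315 329; 252 315 329; 256 316 329; 260 316 329; 264 315 329; 268 315 329; 272 315 329; 276 315 329; 284 319 324; 288 315 329; 292 315 329; 296 315 329; 300 316 329; 304 316 329; 308 316 329; 312 316 329; 
B rack quad [[360.15386962890625, 144.0], [353.974365234375, 385.0], [288.0517272949219, 385.0], [281.8189697265625, 144.0]]
[[ 0.5536 -0.0347  0.055 ]
 [ 0.562  -0.3862  0.055 ]
 [ 0.4628 -0.3882  0.055 ]
 [ 0.4563 -0.0367  0.055 ]]
168 314 328; 172 313 329; 176 313 329; 184 318 322; 192 313 329; 196 313 329; 200 313 329; 204 313 329; 208 313 328; 212 313 328; 216 314 328; 220 315 328; 224 316 328; 228 315 329; 232 315 329; 236 314 329; 240 314 329; 244 314 329; 260 315 329; 264 315 329; 268 314 329; 272 315 328; 276 315 328; 280 315 329; 284 315 328; 288 315 328; 292 315 328; 296 315 329; 300 315 329; 304 315 329; 308 315 328; 324 316 328; 328 316 328; 332 315 328; 336 315 328; 340 315 328; 344 315 328; 348 315 328; 352 315 328; 356 316 329; 360 315 328; 372 316 328; 376 316 328; 380 316 328; 384 316 328;
```

View pics/crop3.png

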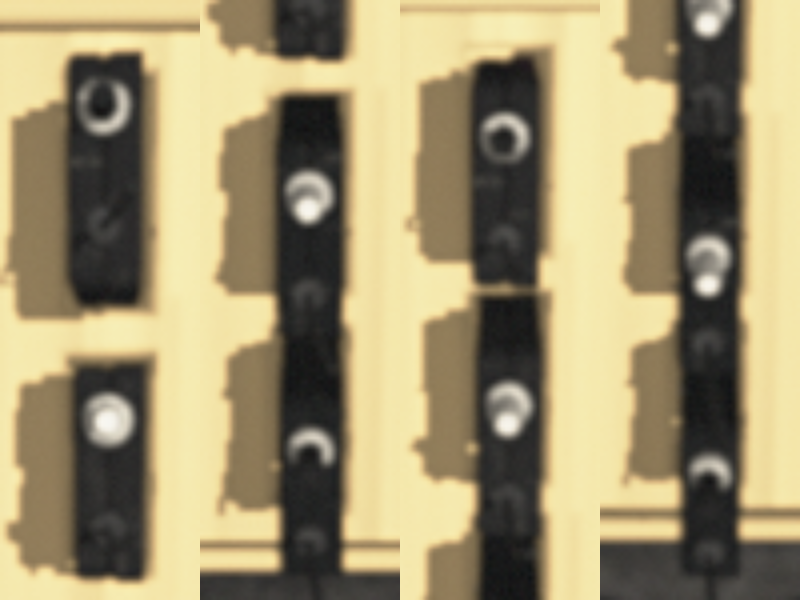

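Panel 1 (pack a in wa) runs from row 54 to 116 with its knob ring at row 66 and antenna mount at row 95. The other packs show the same layout. I'll project these rows.

Run:
```python
from h import *
np.set_printoptions(precision=4,suppress=True)
A=load('wa');B=load('wb');P=lambda f,r,x=321.5:plane(f,[[x,v] for v in r],.113)[:,1]
print('a A left,ring,mount',P(A,[53.7,66,95.5]),'B ring,mount,right',P(B,[184.2,210,221.2]))
print('b A ring,mount,right',P(A,[145,172,184.5]),'B',P(B,[252,274.5]))
print('c A ring,mount',P(A,[218,243]),'B',P(B,[313.7,335.5]))
print('d A ring,mount,right',P(A,[281.7,305,312.5]),'B',P(B,[367.5,388,393.7]))
print('mount tri',tri(A,[[321.3,95.5],[322,172],[322,243],[322,305]],B,[[321.2,210],[322,274.5],[322,335.5],[322,388]]))
ex={'a':(A,[[312,90],[330,90]]),'b':(A,[[314,165],[331,165]]),'c':(A,[[314,235],[331,235]]),'d':(A,[[315,296],[330,296]])}
for k,(f,p) in ex.items():print(k,plane(f,p,.113)[:,0])
ex={'a':(B,[[313,200],[329.5,200]]),'b':(B,[[314.5,265],[329.7,265]]),'c':(B,[[315,332],[329,332]]),'d':(B,[[315.5,378],[329,378]])}
for k,(f,p) in ex.items():print(k,plane(f,p,.113)[:,0])
go([.506,-.091,.25],1.3)
```

```text
a A left,ring,mount [-0.0651 -0.0767 -0.1054] B ring,mount,right [-0.078  -0.1074 -0.1205]
b A ring,mount,right [-0.1559 -0.1849 -0.1987] B [-0.1577 -0.186 ]
c A ring,mount [-0.2368 -0.2666] B [-0.2379 -0.2683]
d A ring,mount,right [-0.3149 -0.3455 -0.3556] B [-0.3151 -0.3466 -0.3556]
mount tri [[ 0.5067 -0.106   0.1195  0.0003]
 [ 0.5092 -0.1845  0.1167  0.    ]
 [ 0.5109 -0.2648  0.1187  0.0001]
 [ 0.5125 -0.3437  0.1166  0.0002]]
a [0.497  0.5158]
b [0.5003 0.5189]
c [0.5014 0.5211]
d [0.5037 0.5219]
a [0.4971 0.5157]
b [0.5    0.5181]
c [0.5021 0.5197]
d [0.5039 0.5215]
shift cm [ 0.32  0.1  11.15] turn [ 0.08  0.06 -0.16]
```

Emit:
move_arm:
  rows:
    - [0.2, 0.14, 4, 0, 0, -0.2, 1]
    - [0, 0, 4, 0, 0, 0, 1]
    - [0, 0, 4, 0, 0, 0, 1]
    - [0, 0, 4, 0, 0, 0, 1]
    - [0, 0, 4, 0, 0, 0, 1]
    - [0, 0, 2.2, 0, 0, 0, 1]
    - [0, 0, 2.2, 0, 0, 0, 1]
    - [0, 0, 2.2, 0, 0, 0, 1]
    - [0, 0, 0, 0, 0, 0, 1]
    - [0, 0, 0, 0, 0, 0, 1]

```text
time: 3.95
tool_pos: [0.5057, -0.0933, 0.0937]
tool_rot: [-0.001, 0.7, 0.714, -0.001]
contact_force: [0.6, 0.1, 0.1]
gripper_width: 1.004
grasp_force: 0.0
```

```bash
python3 -c "
from h import *
go([.5064,-.092,.095],1.3);print(pose()[0]);f=snap('g1')"
```

```text
shift cm [ 0.12  0.08 -0.13] turn [-0.16 -0.04 -0.13]
[ 0.50566081 -0.09325801  0.09371098]
```

View pics/g1.png

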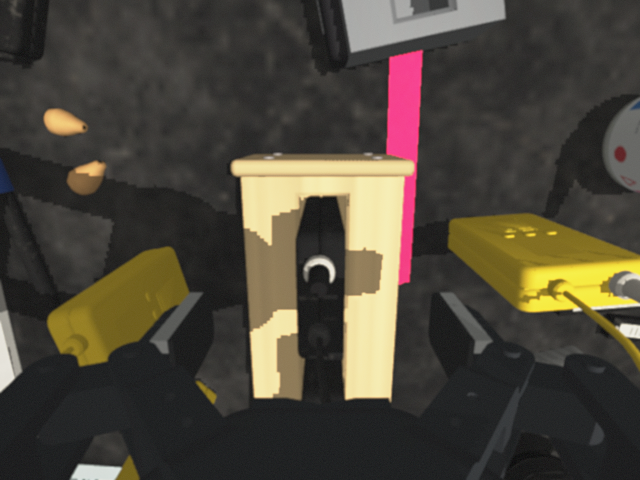

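The pack top is centred at column 321 between the jaws (about columns 200 and 440). The yellow packs are clear of the fingers, so I close.

Emit:
move_arm:
  rows:
    - [0, 0.05, 0, 0, 0, 0, 0]
    - [0, 0, 0, 0, 0, 0, -0.3]
    - [0, 0, 0, 0, 0, 0, -0.5]
    - [0, 0, 0, 0, 0, 0, -1]
    - [0, 0, 0, 0, 0, 0, -1]
    - [0, 0, 0, 0, 0, 0, -1]
    - [0, 0, 0, 0, 0, 0, -1]
    - [0, 0, 0, 0, 0, 0, -1]
    - [0, 0, 0, 0, 0, 0, -1]
    - [0, 0, 0, 0, 0, 0, -1]

```text
time: 4.83
tool_pos: [0.508, -0.0924, 0.0956]
tool_rot: [0.001, 0.699, 0.715, 0.0]
contact_force: [-1.0, 0.5, 6.0]
gripper_width: 0.2
grasp_force: 58.9
```

Emit:
move_arm:
  rows:
    - [0, 0, -1, 0, 0, 0, -1]
    - [0, 0, -2, 0, 0, 0, -1]
    - [0, 0, -2, 0, 0, 0, -1]
    - [0, 0, -2, 0, 0, 0, -1]
    - [0, 0, -3, 0, 0, 0, -1]
    - [0, 0, -4, 0, 0, 0, -1]
    - [0, 0, -4, 0, 0, 0, -1]
    - [0, 0, -4, 0, 0, 0, -1]
    - [0, 0, -4, 0, 0, 0, -1]
    - [0, 0, 0, 0, 0, 0, -1]

```text
time: 5.67
tool_pos: [0.5098, -0.0931, 0.365]
tool_rot: [0.007, 0.699, 0.715, 0.003]
contact_force: [0.2, -0.3, 0.3]
gripper_width: 0.198
grasp_force: 59.0
```

Emit:
move_arm:
  rows:
    - [1.5, 0, 0, 0, 0, -4, -1]
    - [3, 0, 0, 0, 0, -4, -1]
    - [4, 0, 0, 0, 0, -4, -1]
    - [4, 0, 0, 0, 0, 0, -1]
    - [4, 0, 0, 0, 0, 0, -1]
    - [4, 0, 0, 0, 0, 0, -1]
    - [3, 0, 0, 0, 0, 0, -1]
    - [1.5, 0, 0, 0, 0, 0, -1]
    - [0, 0, 0, 0, 0, 0, -1]
    - [0, 0, 0, 0, 0, 0, -1]

```text
time: 6.5
tool_pos: [0.4594, 0.153, 0.3539]
tool_rot: [-0.0, 0.62, 0.785, -0.001]
contact_force: [0.5, -0.3, -1.9]
gripper_width: 0.198
grasp_force: 58.9
```

```bash
python3 -c "
from h import *
f=snap('d1')"
```

Emit:
move_arm:
  rows:
    - [2, 0, 0, 0, 0, 0, -1]
    - [3.5, 0.5, 0, 0, 0, 0, -1]
    - [3.5, 1, 0, 0, 0, 0, -1]
    - [3, 1, 0, 0, 0, 0, -1]
    - [0, 0, 0, 0, 0, 0, -1]
    - [0, 0, 0, 0, 0, 0, -1]

```text
time: 7.05
tool_pos: [0.4571, 0.275, 0.3538]
tool_rot: [-0.0, 0.62, 0.784, -0.001]
contact_force: [-0.5, 0.4, -2.5]
gripper_width: 0.199
grasp_force: 59.0
```

```bash
python3 -c "
from h import *
f=snap('d2');g=load('d1');cv2.imwrite('pics/d12.png',cv2.resize(np.hstack([g['img'][:, 120:520],f['img'][:,120:520]]),(800,480)))
go([.4912,.2993,.2],13.1)"
```

```text
shift cm [ 1.67  3.91 15.4 ] turn [-0.07  0.05  0.13]
```

View pics/d12.png

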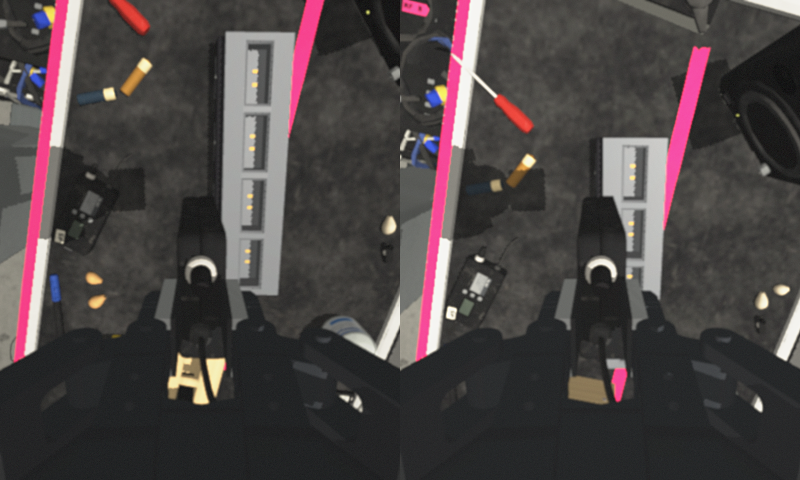

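d1 (left half) shows the held pack at about column 322 and all four pockets, at image columns 362–390 and rows 45–285. d2 shows the dock's left end. I'll find the pocket outlines from the face mask's holes.

Run:
```python
from h import *
np.set_printoptions(precision=4,suppress=True)
for n,(r0,r1,c0,c1) in(('d1',(20,300,342,425)),('d2',(125,290,318,395))):
    f=load(n);g=f['img'];print('V samples',g[34+(n=='d2')*108,380-30*(n=='d2')],g[80+105*(n=='d2'),375])
    sub=np.zeros(g.shape[:2],np.uint8);h=cv2.cvtColor(g,cv2.COLOR_BGR2HSV)
    m=cv2.inRange(h,(0,0,125),(179,40,225));sub[r0:r1,c0:c1]=m[r0:r1,c0:c1]
    cs,hi=cv2.findContours(sub,cv2.RETR_CCOMP,cv2.CHAIN_APPROX_NONE)
    o=max(range(len(cs)),key=lambda k:cv2.contourArea(cs[k]));q=quad(cs[o]);print(n,'face',q.tolist(),'\n',plane(f,q,.046)[:,:2])
    for k,c in enumerate(cs):
        if cv2.contourArea(c)>300 and k!=o:
            X=plane(f,c.reshape(-1,2),.046);r=cv2.minAreaRect((X[:,:2]*1000).astype(np.float32));print('hole',np.round(cv2.boundingRect(c)),np.round(r[0],1),np.round(r[1],1),round(r[2],1))
g=load('d1')['img'];G=load('d2')['img']
cv2.imwrite('pics/crop4.png',np.hstack([cv2.resize(g[25:175,345:425],(320,600),interpolation=cv2.INTER_CUBIC),cv2.resize(G[130:280,320:400],(320,600),interpolation=cv2.INTER_CUBIC)]))
```

```text
V samples [175 177 177] [176 177 177]
d1 face [[414.875, 32.0], [397.2403564453125, 294.0], [339.66668701171875, 294.0], [345.4888916015625, 32.0]] 
 [[0.5235 0.3573]
 [0.5971 0.036 ]
 [0.519  0.0175]
 [0.4452 0.3384]]
hole [360 178  27  55] [530.9 148.9] [32.1 71.4] 12.5
hole [363 113  28  59] [513.1 226.4] [32.1 70.1] 13.5
hole [367  41  27  65] [496.5 304.2] [30.5 71.5] 16.1
V samples [195 198 197] [195 199 198]
d2 face [[388.1071472167969, 138.0], [380.0178527832031, 289.0], [350.3670959472656, 289.0], [306.4050598144531, 138.0]] 
 [[0.5238 0.3569]
 [0.569  0.1594]
 [0.5289 0.15  ]
 [0.4252 0.3335]]
hole [342 146  26  56] [494.4 304.3] [31.  69.4] 13.3
```

View pics/crop4.png

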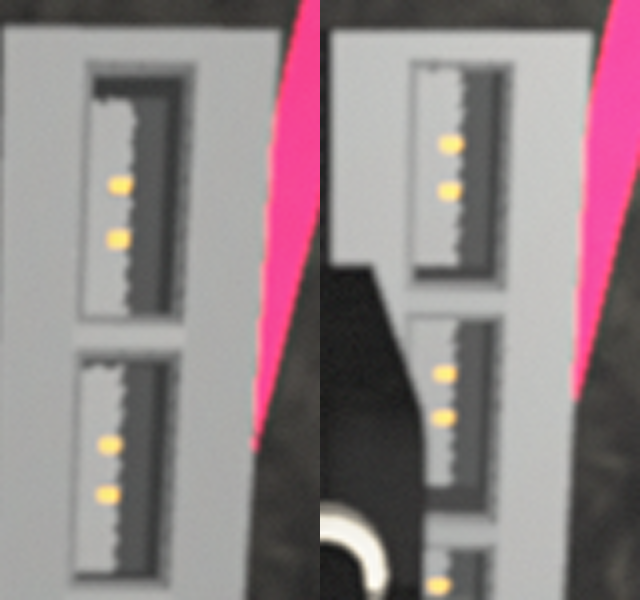

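The pocket fits agree on dock centre (0.522, 0.1875) and yaw 13.1°, so bay 1 is at (0.4947, 0.3044).

Emit:
move_arm:
  rows:
    - [1, 2.2, 0, 0, 0, 0, -1]
    - [1.1, 2.17, 0, 0, 0, 0.1, -1]
    - [0, 0, 2, 0, 0, 0, -1]
    - [0, 0, 4, 0, 0, 0, -1]
    - [0, 0, 4, 0, 0, 0, -1]
    - [0, 0, 4, 0, 0, 0, -1]
    - [0, 0, 3, 0, 0, 0, -1]
    - [0, 0, 2, 0, 0, 0, -1]
    - [0, 0, 0, 0, 0, 0, -1]
    - [0, 0, 0, 0, 0, 0, -1]

```text
time: 7.93
tool_pos: [0.4942, 0.3038, 0.1637]
tool_rot: [-0.0, 0.622, 0.783, -0.001]
contact_force: [0.3, -0.6, -2.4]
gripper_width: 0.199
grasp_force: 59.1
```

Run:
```python
from h import *
np.set_printoptions(precision=4,suppress=True)
p,R=pose();print(p);go([.4947,.3044,.12],13.1)
f=snap('e1')
# ring/mount in hand, from d1, relative to TCP there: report pack edges
g=f['img'];cv2.imwrite('pics/e1c.png',cv2.resize(g[100:400,200:440],(640,800))[:600] if 0 else cv2.resize(g[90:390,180:460],(560,600)))
```

```text
[0.4942 0.3038 0.1637]
shift cm [0.05 0.07 4.37] turn [-0.15  0.05 -0.04]
```

View pics/e1c.png

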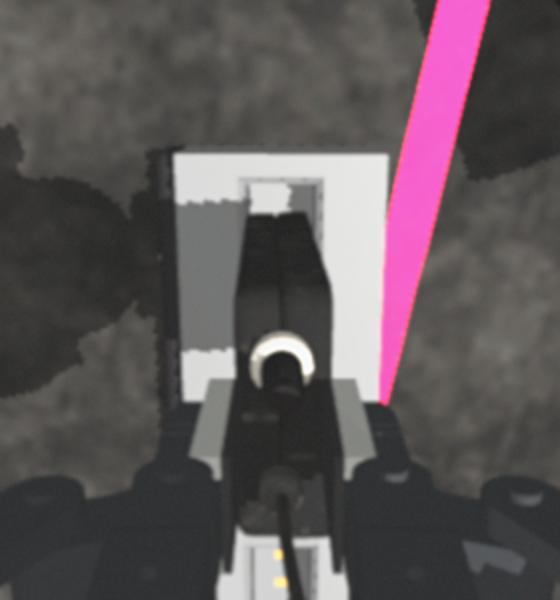

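The pocket (crop columns 240–322) and the pack foot (247–307) are lined up. I lower slowly.

Emit:
move_arm:
  rows:
    - [0.03, 0.07, 1, 0, 0, 0, -1]
    - [0, 0, 0.8, 0, 0, 0, -1]
    - [0, 0, 0.7, 0, 0, 0, -1]
    - [0, 0, 0.5, 0, 0, 0, -1]
    - [0, 0, 0.5, 0, 0, 0, -1]
    - [0, 0, 0.5, 0, 0, 0, -1]
    - [0, 0, 0, 0, 0, 0, -1]

```text
time: 8.57
tool_pos: [0.4942, 0.3058, 0.1232]
tool_rot: [-0.001, 0.621, 0.784, -0.001]
contact_force: [-0.8, -0.3, -2.0]
gripper_width: 0.196
grasp_force: 59.1
```

Emit:
move_arm:
  rows:
    - [0, 0, 0.5, 0, 0, 0, -1]
    - [0, 0, 0.5, 0, 0, 0, -1]
    - [0, 0, 0.5, 0, 0, 0, -1]
    - [0, 0, 0.4, 0, 0, 0, -1]
    - [0, 0, 0, 0, 0, 0, -1]

```text
time: 8.98
tool_pos: [0.4942, 0.3057, 0.1043]
tool_rot: [-0.001, 0.621, 0.784, -0.001]
contact_force: [-0.4, 0.2, -1.9]
gripper_width: 0.195
grasp_force: 59.1
```

Clean entry; about 6 mm to go.

Emit:
move_arm:
  rows:
    - [0, 0, 0.2, 0, 0, 0, -1]
    - [0, 0, 0.2, 0, 0, 0, -1]
    - [0, 0, 0.1, 0, 0, 0, -1]
    - [0, 0, 0, 0, 0, 0, -1]

```text
time: 9.32
tool_pos: [0.4949, 0.306, 0.1005]
tool_rot: [-0.0, 0.621, 0.784, -0.0]
contact_force: [-0.5, -0.1, -2.2]
gripper_width: 0.196
grasp_force: 59.1
```

Emit:
move_arm:
  rows:
    - [0, 0, 0.1, 0, 0, 0, -1]
    - [0, 0, 0, 0, 0, 0, -1]

```text
time: 9.48
tool_pos: [0.495, 0.3061, 0.0997]
tool_rot: [0.0, 0.621, 0.784, 0.0]
contact_force: [0.1, 1.2, -2.1]
gripper_width: 0.198
grasp_force: 59.1
```

Emit:
move_arm:
  rows:
    - [0, 0, 0.1, 0, 0, 0, -1]
    - [0, 0, 0, 0, 0, 0, -1]

```text
time: 9.65
tool_pos: [0.495, 0.3061, 0.0987]
tool_rot: [0.0, 0.621, 0.784, 0.0]
contact_force: [-0.1, 0.0, -2.6]
gripper_width: 0.197
grasp_force: 59.2
```

Emit:
move_arm:
  rows:
    - [0, 0, 0.1, 0, 0, 0, -1]
    - [0, 0, 0, 0, 0, 0, -1]

```text
time: 9.82
tool_pos: [0.4955, 0.3064, 0.0987]
tool_rot: [0.0, 0.621, 0.784, 0.001]
contact_force: [-0.4, -0.7, 2.0]
gripper_width: 0.196
grasp_force: 59.9
```

Contact came at TCP z 0.0987, exactly the rack-to-dock floor difference of 3 mm. Release and go up.

Emit:
move_arm:
  rows:
    - [0, 0, 0, 0, 0, 0, -0.4]
    - [0, 0, 0, 0, 0, 0, 0]
    - [0, 0, 0, 0, 0, 0, 0.5]
    - [0, 0, 0, 0, 0, 0, 1]
    - [0, 0, 0, 0, 0, 0, 1]
    - [0, 0, -1.5, 0, 0, 0, 1]
    - [0, 0, -3, 0, 0, 0, 1]
    - [0, 0, -4, 0, 0, 0, 1]
    - [0, 0, -4, 0, 0, 0, 1]
    - [0, 0, -4, 0, 0, 0, 1]
    - [0, 0, -2, 0, 0, 0, 1]
    - [0, 0, 0, 0, 0, 0, 1]

```text
time: 10.82
tool_pos: [0.4976, 0.3073, 0.2908]
tool_rot: [0.003, 0.621, 0.784, 0.006]
contact_force: [-0.1, -0.1, 0.7]
gripper_width: 1.002
grasp_force: 0.0
```

Run:
```python
from h import *
f=snap('top1','top');cv2.imwrite('pics/top1c.png',cv2.resize(f['img'][225:315,150:340],(760,360)))
go([.5093,-.171,.28],1.3);print(pose()[0])
```

```text
shift cm [-46.81  -9.66   0.56] turn [ 0.4  -0.12 11.89]
[0.49648588 0.30678748 0.28695057]
```

View pics/top1c.png

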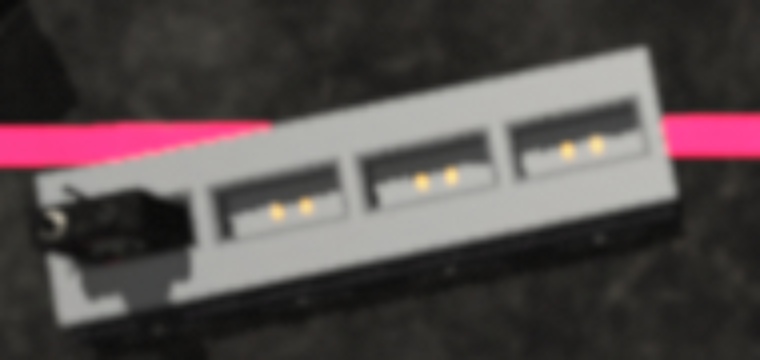

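Pack a stands upright in bay 1 (crop 40–195, 185–250). On to pack b.

Emit:
move_arm:
  rows:
    - [-2, -0.4, 0, 0, 0, 0, 1]
    - [-3.7, -0.76, 0, 0, 0, 0, 1]
    - [-3.7, -0.76, 0, 0, 0, 0, 1]
    - [-3.7, -0.76, 0, 0, 0, 0, 1]
    - [-3.7, -0.76, 0, 0, 0, 0, 1]
    - [-3.7, -0.76, 0, 0, 0, 0, 1]
    - [-3.7, -0.76, 0, 0, 0, 0, 1]
    - [-3.7, -0.76, 0, 0, 0, 0, 1]
    - [-3.7, -0.76, 0, 0, 0, 0, 1]
    - [-3.7, -0.76, 0, 0, 0, 0, 1]
    - [-3.7, -0.76, 0, 0, 0, 0, 1]
    - [-3.7, -0.76, 0, 0, 0, 0, 1]
    - [-3.7, -0.76, 0, 0, 0, 0, 1]
    - [0, 0, 0, 0, 0, 5.95, 1]
    - [0, 0, 0, 0, 0, 5.95, 1]
    - [0, 0, 0, 0, 0, 0, 1]
    - [0, 0, 0, 0, 0, 0, 1]

```text
time: 12.28
tool_pos: [0.5075, -0.1672, 0.2807]
tool_rot: [-0.002, 0.698, 0.716, -0.0]
contact_force: [0.4, 0.1, -0.0]
gripper_width: 0.997
grasp_force: 0.0
```

```bash
python3 -c "
from h import *
go([.5093,-.171,.095],1.3);print(pose()[0])"
```

```text
shift cm [-0.41  0.22 18.57] turn [-0.16 -0.09  0.12]
[ 0.50747295 -0.16719895  0.28068884]
```

Emit:
move_arm:
  rows:
    - [-0.4, 0.2, 2, 0, 0, 0.1, 1]
    - [0, 0, 4, 0, 0, 0, 1]
    - [0, 0, 4, 0, 0, 0, 1]
    - [0, 0, 4, 0, 0, 0, 1]
    - [0, 0, 2.3, 0, 0, 0, 1]
    - [0, 0, 2.2, 0, 0, 0, 1]
    - [0, 0, 0, 0, 0, 0, 1]
    - [0, 0, 0, 0, 0, 0, 1]

```text
time: 12.95
tool_pos: [0.5091, -0.1702, 0.0961]
tool_rot: [-0.002, 0.699, 0.715, -0.001]
contact_force: [0.4, -0.1, 0.1]
gripper_width: 0.998
grasp_force: 0.0
```

```bash
python3 -c "
from h import *
go([.5093,-.171,.095],1.3);print(pose()[0])"
```

```text
shift cm [-0.08  0.02  0.1 ] turn [-0.2  -0.1   0.02]
[ 0.50906047 -0.17018233  0.09605224]
```

Emit:
move_arm:
  rows:
    - [-0.08, 0, 0, 0, 0, 0, 0]
    - [0, 0, 0, 0, 0, 0, -0.3]
    - [0, 0, 0, 0, 0, 0, -0.5]
    - [0, 0, 0, 0, 0, 0, -1]
    - [0, 0, 0, 0, 0, 0, -1]
    - [0, 0, 0, 0, 0, 0, -1]
    - [0, 0, 0, 0, 0, 0, -1]
    - [0, 0, 0, 0, 0, 0, -1]
    - [0, 0, 0, 0, 0, 0, -1]

```text
time: 13.7
tool_pos: [0.5102, -0.1722, 0.0977]
tool_rot: [-0.0, 0.7, 0.714, -0.0]
contact_force: [-0.4, 0.5, -0.5]
gripper_width: 0.004
grasp_force: 0.0
```

Emit:
move_arm:
  rows:
    - [0, 0, -1, 0, 0, 0, -1]
    - [0, 0, -2, 0, 0, 0, -1]
    - [0, 0, -2, 0, 0, 0, -1]
    - [0, 0, -2, 0, 0, 0, -1]
    - [0, 0, -3, 0, 0, 0, -1]
    - [0, 0, -4, 0, 0, 0, -1]
    - [0, 0, -4, 0, 0, 0, -1]
    - [0, 0, -3, 0, 0, 0, -1]
    - [0, 0, 0, 0, 0, 0, -1]
    - [0, 0, 0, 0, 0, 0, -1]

```text
time: 14.53
tool_pos: [0.5114, -0.1727, 0.3117]
tool_rot: [0.003, 0.7, 0.714, 0.001]
contact_force: [0.6, -0.1, -1.1]
gripper_width: -0.0
grasp_force: 0.0
```

```bash
python3 -c "
from h import *
go([.5128,.2265,.30],13.1);print(pose()[0])"
```

```text
shift cm [39.91  0.97  1.06] turn [  0.31   0.2  -11.91]
[ 0.5113517  -0.172665    0.31171752]
```

The gripper shut on nothing, so I look.

```bash
python3 -c "
from h import *
f=snap('m1','top');g=snap('m1w');cv2.imwrite('pics/m1c.png',np.hstack([cv2.resize(f['img'][190:350,330:530],(440,352)),g['img'][60:412,220:420]]))"
```

```text
(no output)
```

View pics/m1c.png

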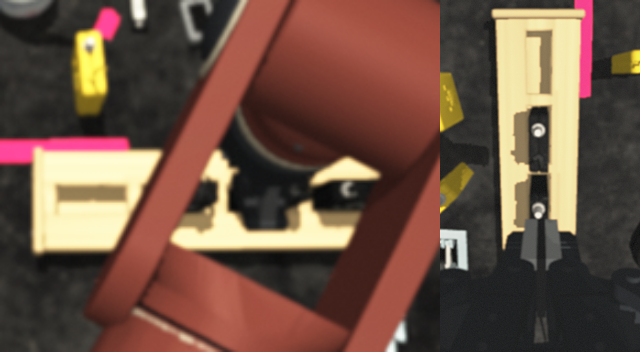

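Run:
```python
from h import *
np.set_printoptions(precision=4,suppress=True)
g=load('m1w');print(plane(g,[[318,190],[318,166],[318,233],[320,270]],.113),plane(g,[[319,90],[319,153]],.05))
print(proj(g,[[.509,-.156,.113],[.509,-.171,.113],[.511,-.237,.113],[.506,-.091,.05]]))
cv2.imwrite('pics/m1d.png',cv2.resize(g['img'][60:330,260:390],(385,600) if 0 else (289*1,600)))
```

```text
[[ 0.5083 -0.156   0.113 ]
 [ 0.5079 -0.1329  0.113 ]
 [ 0.5091 -0.1995  0.113 ]
 [ 0.5119 -0.2393  0.113 ]] [[ 0.5073 -0.0573  0.05  ]
 [ 0.5085 -0.1236  0.05  ]]
[[318.6869 190.0173]
 [318.4071 205.1413]
 [319.1776 267.9296]
 [317.2738 122.6029]]
```

View pics/m1d.png

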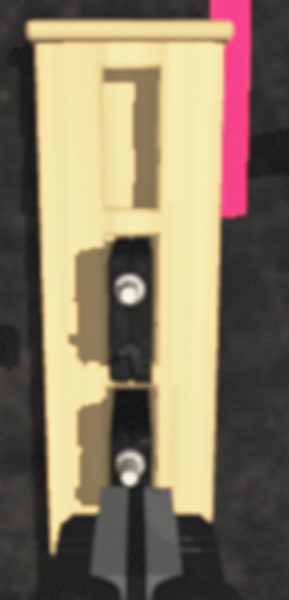

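Pack b stands unchanged in its slot (knob still at y = -0.156), so the first grip slipped off the top. I retry about 7 mm deeper and watch the closing.

Emit:
move_arm:
  rows:
    - [0.1, -0.2, 0, 0, 0, 0, 1]
    - [0, 0, 0, 0, 0, 0, 1]
    - [0, 0, 0, 0, 0, 0, 1]
    - [0, 0, 0, 0, 0, 0, 1]
    - [0, 0, 4, 0, 0, 0, 1]
    - [0, 0, 4, 0, 0, 0, 1]
    - [0, 0, 4, 0, 0, 0, 1]
    - [0, 0, 4, 0, 0, 0, 1]
    - [0, 0, 3, 0, 0, 0, 1]
    - [0, 0, 2, 0, 0, 0, 1]
    - [0, 0, 1.4, 0, 0, 0, 1]
    - [0, 0, 0, 0, 0, 0, 1]
    - [0, 0, 0, 0, 0, 0, 1]

```text
time: 15.72
tool_pos: [0.5076, -0.1709, 0.0828]
tool_rot: [-0.001, 0.7, 0.714, -0.0]
contact_force: [0.5, 0.1, -0.1]
gripper_width: 0.998
grasp_force: 0.0
```

Run:
```python
from h import *
go([.5092,-.171,.088],1.3);print(pose()[0],manip.state()['gripper_width'])
g=snap('m2w');cv2.imwrite('pics/m2w.png',g['img'][100:440,150:490])
```

```text
shift cm [-0.02  0.16 -0.52] turn [-0.12 -0.06 -0.11]
[ 0.50756495 -0.17086847  0.08280323] 0.9978333200151974
```

View pics/m2w.png

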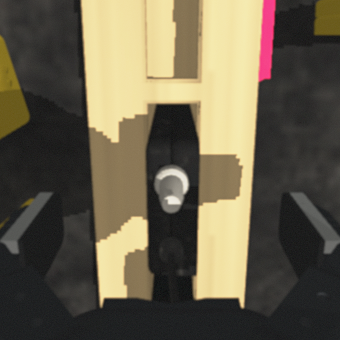

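The pack top is centred at crop column 172 between the jaws, at crop columns 30 and 312. I close in stages.

Emit:
move_arm:
  rows:
    - [0, 0.15, -0.4, 0, 0, 0, 0.2]
    - [0, 0, 0, 0, 0, 0, 0]
    - [0, 0, 0, 0, 0, 0, -0.2]
    - [0, 0, 0, 0, 0, 0, -0.4]
    - [0, 0, 0, 0, 0, 0, -0.5]
    - [0, 0, 0, 0, 0, 0, -0.5]

```text
time: 16.27
tool_pos: [0.5098, -0.1712, 0.0879]
tool_rot: [0.0, 0.7, 0.714, 0.0]
contact_force: [0.8, -0.7, -0.3]
gripper_width: 0.251
grasp_force: 0.0
```

Emit:
move_arm:
  rows:
    - [0, 0, 0, 0, 0, 0, -0.6]
    - [0, 0, 0, 0, 0, 0, -0.7]
    - [0, 0, 0, 0, 0, 0, -0.7]

```text
time: 16.52
tool_pos: [0.5099, -0.1713, 0.0882]
tool_rot: [0.0, 0.7, 0.714, 0.0]
contact_force: [-1.4, -0.2, 3.7]
gripper_width: 0.216
grasp_force: 59.4
```

Emit:
move_arm:
  rows:
    - [0, 0, 0, 0, 0, 0, -1]
    - [0, 0, 0, 0, 0, 0, -1]
    - [0, 0, 0, 0, 0, 0, -1]
    - [0, 0, 0, 0, 0, 0, -1]

```text
time: 16.85
tool_pos: [0.51, -0.1713, 0.0881]
tool_rot: [0.0, 0.7, 0.714, 0.0]
contact_force: [-1.0, -0.1, 5.1]
gripper_width: 0.215
grasp_force: 59.6
```

Gripped this time. Lift.

Emit:
move_arm:
  rows:
    - [0, 0, -0.5, 0, 0, 0, -1]
    - [0, 0, -1.5, 0, 0, 0, -1]
    - [0, 0, -2, 0, 0, 0, -1]
    - [0, 0, -2, 0, 0, 0, -1]
    - [0, 0, -3, 0, 0, 0, -1]
    - [0, 0, -4, 0, 0, 0, -1]
    - [0, 0, -4, 0, 0, 0, -1]
    - [0, 0, -3, 0, 0, 0, -1]
    - [0, 0, -1, 0, 0, 0, -1]
    - [0, 0, 0, 0, 0, 0, -1]

```text
time: 17.68
tool_pos: [0.5109, -0.1716, 0.3008]
tool_rot: [0.003, 0.7, 0.714, 0.001]
contact_force: [-0.0, -0.8, -1.2]
gripper_width: 0.218
grasp_force: 58.9
```

```bash
python3 -c "
from h import *
go([.5128,.2265,.30],13.1);print(pose()[0])"
```

```text
shift cm [ 3.98e+01  1.02e+00 -1.00e-02] turn [  0.27   0.17 -11.91]
[ 0.51089277 -0.17162698  0.30084836]
```

Emit:
move_arm:
  rows:
    - [1.4, 0, 0, 0, 0, 0, -1]
    - [3, 0.1, 0, 0, 0, 0, -1]
    - [3.6, 0.1, 0, 0, 0, 0, -1]
    - [3.6, 0.1, 0, 0, 0, 0, -1]
    - [3.6, 0.1, 0, 0, 0, 0, -1]
    - [3.6, 0.1, 0, 0, 0, 0, -1]
    - [3.6, 0.1, 0, 0, 0, 0, -1]
    - [3.6, 0.1, 0, 0, 0, 0, -1]
    - [3.6, 0.1, 0, 0, 0, 0, -1]
    - [3.6, 0.1, 0, 0, 0, 0, -1]
    - [3.6, 0.1, 0, 0, 0, 0, -1]
    - [2, 0.1, 0, 0, 0, 0, -1]
    - [1, 0, 0, 0, 0, 0, -1]
    - [0, 0, 0, 0, 0, -4, -1]
    - [0, 0, 0, 0, 0, -4, -1]
    - [0, 0, 0, 0, 0, -3.9, -1]
    - [0, 0, 0, 0, 0, 0, -1]
    - [0, 0, 0, 0, 0, 0, -1]

```text
time: 19.18
tool_pos: [0.5116, 0.2264, 0.2954]
tool_rot: [-0.001, 0.623, 0.782, -0.002]
contact_force: [-0.1, 0.3, -1.2]
gripper_width: 0.22
grasp_force: 58.9
```

Run:
```python
from h import *
go([.5128,.2265,.15],13.1);print(pose()[0]);snap('b1')
```

```text
shift cm [-0.02  0.17 14.54] turn [-0.21  0.02 -0.14]
[0.51158351 0.22643649 0.29539644]
```

Emit:
move_arm:
  rows:
    - [0, 0.15, 2, 0, 0, -0.1, -1]
    - [0, 0, 4, 0, 0, 0, -1]
    - [0, 0, 4, 0, 0, 0, -1]
    - [0, 0, 3, 0, 0, 0, -1]
    - [0, 0, 1.5, 0, 0, 0, -1]
    - [0, 0, 0, 0, 0, 0, -1]
    - [0, 0, 0, 0, 0, 0, -1]

```text
time: 19.82
tool_pos: [0.5132, 0.2269, 0.1515]
tool_rot: [-0.001, 0.622, 0.783, -0.001]
contact_force: [0.6, 0.3, -0.8]
gripper_width: 0.217
grasp_force: 58.9
```

Run:
```python
from h import *
go([.5128,.2265,.12],13.1);f=snap('b2');cv2.imwrite('pics/b2c.png',cv2.resize(f['img'][90:390,180:460],(560,600)))
```

```text
shift cm [-0.03 -0.03  3.15] turn [-0.16  0.01  0.02]
```

View pics/b2c.png

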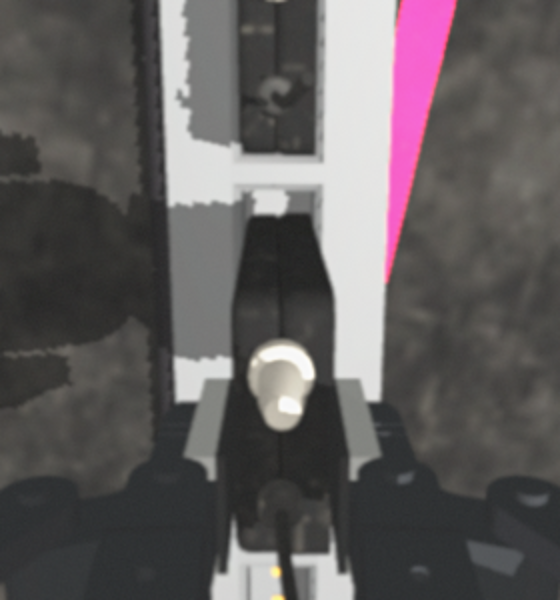

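Pack b is lined up over bay 2 (pocket columns 238–322, pack foot 247–308), and pack a sits in bay 1. Lower.

Emit:
move_arm:
  rows:
    - [0, 0, 1, 0, 0, 0, -1]
    - [0, 0, 0.8, 0, 0, 0, -1]
    - [0, 0, 0.6, 0, 0, 0, -1]
    - [0, 0, 0.5, 0, 0, 0, -1]
    - [0, 0, 0.5, 0, 0, 0, -1]
    - [0, 0, 0, 0, 0, 0, -1]

```text
time: 20.37
tool_pos: [0.5131, 0.2271, 0.1172]
tool_rot: [-0.001, 0.621, 0.784, -0.001]
contact_force: [-0.1, -0.2, -1.3]
gripper_width: 0.222
grasp_force: 58.9
```

Emit:
move_arm:
  rows:
    - [0, 0, 0.5, 0, 0, 0, -1]
    - [0, 0, 0.5, 0, 0, 0, -1]
    - [0, 0, 0.5, 0, 0, 0, -1]
    - [0, 0, 0.3, 0, 0, 0, -1]
    - [0, 0, 0.2, 0, 0, 0, -1]
    - [0, 0, 0, 0, 0, 0, -1]

```text
time: 20.87
tool_pos: [0.5136, 0.2272, 0.098]
tool_rot: [-0.0, 0.621, 0.784, -0.0]
contact_force: [0.8, 0.3, -0.7]
gripper_width: 0.218
grasp_force: 59.0
```

Emit:
move_arm:
  rows:
    - [0, 0, 0.2, 0, 0, 0, -1]
    - [0, 0, 0.1, 0, 0, 0, -1]
    - [0, 0, 0, 0, 0, 0, -1]

```text
time: 21.12
tool_pos: [0.5139, 0.2273, 0.0956]
tool_rot: [-0.0, 0.621, 0.784, -0.0]
contact_force: [0.5, 0.1, -1.1]
gripper_width: 0.218
grasp_force: 59.0
```

Emit:
move_arm:
  rows:
    - [0, 0, 0.2, 0, 0, 0, -1]
    - [0, 0, 0.1, 0, 0, 0, -1]
    - [0, 0, 0, 0, 0, 0, -1]

```text
time: 21.37
tool_pos: [0.5138, 0.2273, 0.0924]
tool_rot: [-0.0, 0.621, 0.784, -0.0]
contact_force: [-0.6, -1.9, -1.9]
gripper_width: 0.215
grasp_force: 59.0
```

Emit:
move_arm:
  rows:
    - [0, 0, 0.1, 0, 0, 0, -1]
    - [0, 0, 0, 0, 0, 0, -1]

```text
time: 21.53
tool_pos: [0.5139, 0.2273, 0.0915]
tool_rot: [-0.0, 0.621, 0.784, -0.0]
contact_force: [-0.5, 0.4, -1.0]
gripper_width: 0.217
grasp_force: 59.0
```

Emit:
move_arm:
  rows:
    - [0, 0, 0.1, 0, 0, 0, -1]
    - [0, 0, 0, 0, 0, 0, -1]

```text
time: 21.7
tool_pos: [0.5142, 0.2274, 0.0912]
tool_rot: [0.0, 0.621, 0.784, 0.0]
contact_force: [0.1, -0.1, 0.8]
gripper_width: 0.216
grasp_force: 59.2
```

Emit:
move_arm:
  rows:
    - [0, 0, 0.05, 0, 0, 0, -1]
    - [0, 0, 0, 0, 0, 0, -1]

```text
time: 21.87
tool_pos: [0.5144, 0.2275, 0.0911]
tool_rot: [0.0, 0.621, 0.784, 0.0]
contact_force: [-1.9, -0.0, 4.3]
gripper_width: 0.219
grasp_force: 59.6
```

Emit:
move_arm:
  rows:
    - [0, 0, 0, 0, 0, 0, -0.4]
    - [0, 0, 0, 0, 0, 0, 0]
    - [0, 0, 0, 0, 0, 0, 0.5]
    - [0, 0, 0, 0, 0, 0, 1]
    - [0, 0, 0, 0, 0, 0, 1]
    - [0, 0, -1.5, 0, 0, 0, 1]
    - [0, 0, -3, 0, 0, 0, 1]
    - [0, 0, -4, 0, 0, 0, 1]
    - [0, 0, -4, 0, 0, 0, 1]
    - [0, 0, -4, 0, 0, 0, 1]
    - [0, 0, -2, 0, 0, 0, 1]
    - [0, 0, 0, 0, 0, 0, 1]

```text
time: 22.87
tool_pos: [0.5168, 0.2282, 0.283]
tool_rot: [0.004, 0.621, 0.784, 0.005]
contact_force: [-0.3, 0.4, 0.1]
gripper_width: 0.997
grasp_force: 0.0
```

Run:
```python
from h import *
snap('top2','top');go([.5111,-.2515,.28],1.3);print(pose()[0])
```

```text
shift cm [-46.56 -11.37  -0.17] turn [ 0.41 -0.06 11.89]
[0.51557832 0.22778823 0.27928889]
```

Emit:
move_arm:
  rows:
    - [-2, -0.4, 0, 0, 0, 0, 1]
    - [-3.7, -0.91, 0, 0, 0, 0, 1]
    - [-3.7, -0.91, 0, 0, 0, 0, 1]
    - [-3.7, -0.91, 0, 0, 0, 0, 1]
    - [-3.7, -0.91, 0, 0, 0, 0, 1]
    - [-3.7, -0.91, 0, 0, 0, 0, 1]
    - [-3.7, -0.91, 0, 0, 0, 0, 1]
    - [-3.7, -0.91, 0, 0, 0, 0, 1]
    - [-3.7, -0.91, 0, 0, 0, 0, 1]
    - [-3.7, -0.91, 0, 0, 0, 0, 1]
    - [-3.7, -0.91, 0, 0, 0, 0, 1]
    - [-3.7, -0.91, 0, 0, 0, 0, 1]
    - [-3.7, -0.91, 0, 0, 0, 0, 1]
    - [0, 0, 0, 0, 0, 5.95, 1]
    - [0, 0, 0, 0, 0, 5.95, 1]
    - [0, 0, 0, 0, 0, 0, 1]
    - [0, 0, 0, 0, 0, 0, 1]

```text
time: 24.33
tool_pos: [0.5089, -0.25, 0.2731]
tool_rot: [-0.002, 0.698, 0.716, -0.0]
contact_force: [1.1, -0.6, 0.2]
gripper_width: 0.999
grasp_force: 0.0
```

```bash
python3 -c "
from h import *
go([.5111,-.2515,.088],1.3);print(pose()[0])"
```

```text
shift cm [-0.2   0.26 18.51] turn [-0.15 -0.11  0.12]
[ 0.50892136 -0.24995167  0.2731056 ]
```

Emit:
move_arm:
  rows:
    - [-0.2, 0.22, 2, 0, 0, 0.1, 1]
    - [0, 0, 4, 0, 0, 0, 1]
    - [0, 0, 4, 0, 0, 0, 1]
    - [0, 0, 4, 0, 0, 0, 1]
    - [0, 0, 2.3, 0, 0, 0, 1]
    - [0, 0, 2.2, 0, 0, 0, 1]
    - [0, 0, 0, 0, 0, 0, 1]
    - [0, 0, 0, 0, 0, 0, 1]

```text
time: 25.0
tool_pos: [0.5107, -0.2509, 0.0885]
tool_rot: [-0.002, 0.699, 0.715, -0.0]
contact_force: [0.5, 0.6, 0.2]
gripper_width: 1.002
grasp_force: 0.0
```

Emit:
move_arm:
  rows:
    - [0, 0, 0, 0, 0, 0, 0.2]
    - [0, 0, 0, 0, 0, 0, 0]
    - [0, 0, 0, 0, 0, 0, -0.2]
    - [0, 0, 0, 0, 0, 0, -0.4]
    - [0, 0, 0, 0, 0, 0, -0.5]
    - [0, 0, 0, 0, 0, 0, -0.6]
    - [0, 0, 0, 0, 0, 0, -0.7]
    - [0, 0, 0, 0, 0, 0, -1]
    - [0, 0, 0, 0, 0, 0, -1]
    - [0, 0, 0, 0, 0, 0, -1]
    - [0, 0, 0, 0, 0, 0, -1]

```text
time: 25.92
tool_pos: [0.5124, -0.2526, 0.0914]
tool_rot: [0.001, 0.7, 0.714, 0.0]
contact_force: [-1.6, -0.6, 5.3]
gripper_width: 0.215
grasp_force: 59.0
```

Emit:
move_arm:
  rows:
    - [0, 0, -0.5, 0, 0, 0, -1]
    - [0, 0, -1.5, 0, 0, 0, -1]
    - [0, 0, -2, 0, 0, 0, -1]
    - [0, 0, -2, 0, 0, 0, -1]
    - [0, 0, -3, 0, 0, 0, -1]
    - [0, 0, -4, 0, 0, 0, -1]
    - [0, 0, -4, 0, 0, 0, -1]
    - [0, 0, -3, 0, 0, 0, -1]
    - [0, 0, -1, 0, 0, 0, -1]
    - [0, 0, 0, 0, 0, 0, -1]

```text
time: 26.75
tool_pos: [0.513, -0.253, 0.3038]
tool_rot: [0.003, 0.7, 0.714, 0.001]
contact_force: [0.1, 0.4, -1.3]
gripper_width: 0.217
grasp_force: 58.9
```

```bash
python3 -c "
from h import *
go([.5310,.1485,.30],13.1);print(pose()[0])"
```

```text
shift cm [40.1   2.63  0.25] turn [  0.27   0.23 -11.91]
[ 0.51298033 -0.25295981  0.30381239]
```

Emit:
move_arm:
  rows:
    - [1.5, 0.1, 0, 0, 0, 0, -1]
    - [3, 0.2, 0, 0, 0, 0, -1]
    - [3.6, 0.25, 0, 0, 0, 0, -1]
    - [3.6, 0.25, 0, 0, 0, 0, -1]
    - [3.6, 0.25, 0, 0, 0, 0, -1]
    - [3.6, 0.25, 0, 0, 0, 0, -1]
    - [3.6, 0.25, 0, 0, 0, 0, -1]
    - [3.6, 0.25, 0, 0, 0, 0, -1]
    - [3.6, 0.25, 0, 0, 0, 0, -1]
    - [3.6, 0.25, 0, 0, 0, 0, -1]
    - [3.6, 0.25, 0, 0, 0, 0, -1]
    - [2.1, 0.1, 0, 0, 0, 0, -1]
    - [1, 0, 0, 0, 0, 0, -1]
    - [0, 0, 0, 0, 0, -4, -1]
    - [0, 0, 0, 0, 0, -4, -1]
    - [0, 0, 0, 0, 0, -3.9, -1]
    - [0, 0, 0, 0, 0, 0, -1]
    - [0, 0, 0, 0, 0, 0, -1]

```text
time: 28.25
tool_pos: [0.5291, 0.1479, 0.2978]
tool_rot: [-0.001, 0.623, 0.782, -0.001]
contact_force: [-0.1, 1.0, -1.3]
gripper_width: 0.213
grasp_force: 58.9
```

Run:
```python
from h import *
go([.5310,.1485,.15],13.1);print(pose()[0])
```

```text
shift cm [1.000e-02 2.600e-01 1.478e+01] turn [-0.22 -0.01 -0.13]
[0.52907308 0.14791454 0.29783541]
```

Emit:
move_arm:
  rows:
    - [0.05, 0.2, 2, 0, 0, -0.1, -1]
    - [0, 0, 4, 0, 0, 0, -1]
    - [0, 0, 4, 0, 0, 0, -1]
    - [0, 0, 3, 0, 0, 0, -1]
    - [0, 0, 1.5, 0, 0, 0, -1]
    - [0, 0, 0, 0, 0, 0, -1]
    - [0, 0, 0, 0, 0, 0, -1]

```text
time: 28.83
tool_pos: [0.5308, 0.1488, 0.1537]
tool_rot: [-0.001, 0.622, 0.783, -0.001]
contact_force: [0.0, 0.4, -0.6]
gripper_width: 0.207
grasp_force: 59.0
```

Run:
```python
from h import *
go([.5310,.1485,.12],13.1)
f=snap('c2');p,R=pose()
# compare pocket / foot columns numerically, as in the two earlier placings
for n in('e1','b2','c2'):
    g=load(n)['img'][202:207].mean((0,2)).round(0)[290:350].astype(int);print(n,g.tolist())
```

```text
shift cm [-0.03  0.02  3.37] turn [-0.19 -0.01  0.01]
e1 [117, 117, 117, 117, 117, 117, 117, 117, 114, 110, 104, 91, 67, 46, 39, 40, 40, 42, 41, 41, 41, 41, 41, 40, 40, 39, 39, 37, 36, 38, 38, 38, 38, 39, 38, 37, 39, 39, 39, 38, 40, 38, 39, 37, 44, 58, 81, 112, 138, 151, 159, 183, 217, 226, 228, 227, 228, 228, 228, 228]
b2 [122, 123, 122, 123, 122, 118, 112, 106, 104, 103, 98, 88, 73, 53, 41, 37, 37, 37, 38, 37, 37, 37, 38, 37, 37, 36, 38, 38, 36, 37, 37, 38, 37, 39, 37, 37, 36, 36, 37, 36, 36, 38, 36, 36, 35, 40, 65, 108, 136, 144, 165, 201, 222, 226, 226, 225, 225, 225, 226, 226]
c2 [125, 124, 124, 125, 125, 125, 123, 116, 113, 112, 105, 87, 58, 40, 38, 39, 37, 36, 36, 37, 34, 34, 35, 34, 34, 36, 34, 36, 37, 37, 38, 38, 38, 39, 37, 38, 37, 38, 35, 37, 36, 35, 36, 35, 37, 51, 85, 125, 148, 150, 157, 190, 219, 225, 225, 225, 225, 225, 225, 225]
```

The pixel profile matches the earlier two. Lower.

Emit:
move_arm:
  rows:
    - [0, 0, 1, 0, 0, 0, -1]
    - [0, 0, 0.8, 0, 0, 0, -1]
    - [0, 0, 0.6, 0, 0, 0, -1]
    - [0, 0, 0.5, 0, 0, 0, -1]
    - [0, 0, 0.5, 0, 0, 0, -1]
    - [0, 0, 0, 0, 0, 0, -1]

```text
time: 29.38
tool_pos: [0.531, 0.1491, 0.1197]
tool_rot: [-0.001, 0.621, 0.784, -0.001]
contact_force: [0.5, 0.0, -1.8]
gripper_width: 0.217
grasp_force: 59.0
```

Emit:
move_arm:
  rows:
    - [0, 0, 0.5, 0, 0, 0, -1]
    - [0, 0, 0.5, 0, 0, 0, -1]
    - [0, 0, 0.5, 0, 0, 0, -1]
    - [0, 0, 0.3, 0, 0, 0, -1]
    - [0, 0, 0.2, 0, 0, 0, -1]
    - [0, 0, 0, 0, 0, 0, -1]

```text
time: 29.88
tool_pos: [0.5315, 0.1491, 0.1005]
tool_rot: [-0.0, 0.621, 0.784, -0.0]
contact_force: [-0.0, 0.3, -1.7]
gripper_width: 0.212
grasp_force: 59.0
```

Emit:
move_arm:
  rows:
    - [0, 0, 0.1, 0, 0, 0, -1]
    - [0, 0, 0.1, 0, 0, 0, -1]
    - [0, 0, 0, 0, 0, 0, -1]

```text
time: 30.13
tool_pos: [0.532, 0.1492, 0.0993]
tool_rot: [0.0, 0.621, 0.784, 0.0]
contact_force: [0.3, 0.9, -0.8]
gripper_width: 0.212
grasp_force: 59.0
```

Emit:
move_arm:
  rows:
    - [0, 0, 0.1, 0, 0, 0, -1]
    - [0, 0, 0.1, 0, 0, 0, -1]
    - [0, 0, 0.1, 0, 0, 0, -1]
    - [0, 0, 0, 0, 0, 0, -1]

```text
time: 30.47
tool_pos: [0.5317, 0.1491, 0.096]
tool_rot: [-0.0, 0.621, 0.784, -0.0]
contact_force: [0.7, -0.1, -1.0]
gripper_width: 0.213
grasp_force: 59.0
```

Emit:
move_arm:
  rows:
    - [0, 0, 0.1, 0, 0, 0, -1]
    - [0, 0, 0, 0, 0, 0, -1]

```text
time: 30.63
tool_pos: [0.5318, 0.1492, 0.095]
tool_rot: [-0.0, 0.621, 0.784, -0.0]
contact_force: [-0.0, -0.2, -1.8]
gripper_width: 0.211
grasp_force: 59.0
```

Emit:
move_arm:
  rows:
    - [0, 0, 0.1, 0, 0, 0, -1]
    - [0, 0, 0, 0, 0, 0, -1]

```text
time: 30.8
tool_pos: [0.5321, 0.1492, 0.0945]
tool_rot: [0.0, 0.621, 0.784, 0.0]
contact_force: [-0.4, 0.7, -0.4]
gripper_width: 0.216
grasp_force: 59.1
```

Emit:
move_arm:
  rows:
    - [0, 0, 0.05, 0, 0, 0, -1]
    - [0, 0, 0, 0, 0, 0, -1]

```text
time: 30.97
tool_pos: [0.5323, 0.1493, 0.0945]
tool_rot: [0.0, 0.621, 0.784, 0.0]
contact_force: [-0.7, 0.4, 2.4]
gripper_width: 0.216
grasp_force: 59.5
```

Emit:
move_arm:
  rows:
    - [0, 0, 0.03, 0, 0, 0, -0.4]
    - [0, 0, 0, 0, 0, 0, 0]
    - [0, 0, 0, 0, 0, 0, 0.5]
    - [0, 0, 0, 0, 0, 0, 1]
    - [0, 0, 0, 0, 0, 0, 1]
    - [0, 0, -1.5, 0, 0, 0, 1]
    - [0, 0, -3, 0, 0, 0, 1]
    - [0, 0, -4, 0, 0, 0, 1]
    - [0, 0, -4, 0, 0, 0, 1]
    - [0, 0, -4, 0, 0, 0, 1]
    - [0, 0, -2, 0, 0, 0, 1]
    - [0, 0, 0, 0, 0, 0, 1]

```text
time: 31.97
tool_pos: [0.5348, 0.1496, 0.2862]
tool_rot: [0.004, 0.621, 0.784, 0.004]
contact_force: [0.1, -0.3, 0.5]
gripper_width: 1.001
grasp_force: 0.0
```

Run:
```python
from h import *
go([.5128,-.3308,.28],1.3);print(pose()[0])
```

```text
shift cm [-46.27 -13.11   0.51] turn [ 7.100e-01 -1.000e-02  1.189e+01]
[0.53476641 0.14959419 0.28621209]
```

Emit:
move_arm:
  rows:
    - [-2, -0.5, 0, 0, 0, 0, 1]
    - [-3.69, -1.05, 0, 0, 0, 0, 1]
    - [-3.69, -1.05, 0, 0, 0, 0, 1]
    - [-3.69, -1.05, 0, 0, 0, 0, 1]
    - [-3.69, -1.05, 0, 0, 0, 0, 1]
    - [-3.69, -1.05, 0, 0, 0, 0, 1]
    - [-3.69, -1.05, 0, 0, 0, 0, 1]
    - [-3.69, -1.05, 0, 0, 0, 0, 1]
    - [-3.69, -1.05, 0, 0, 0, 0, 1]
    - [-3.69, -1.05, 0, 0, 0, 0, 1]
    - [-3.69, -1.05, 0, 0, 0, 0, 1]
    - [-3.69, -1.05, 0, 0, 0, 0, 1]
    - [-3.69, -1.05, 0, 0, 0, 0, 1]
    - [0, 0, 0, 0, 0, 5.95, 1]
    - [0, 0, 0, 0, 0, 5.95, 1]
    - [0, 0, 0, 0, 0, 0, 1]
    - [0, 0, 0, 0, 0, 0, 1]

```text
time: 33.38
tool_pos: [0.5096, -0.3311, 0.2772]
tool_rot: [-0.001, 0.698, 0.716, -0.0]
contact_force: [-0.3, 0.8, 0.1]
gripper_width: 0.997
grasp_force: 0.0
```

```bash
python3 -c "
from h import *
go([.5128,-.3308,.088],1.3);print(pose()[0])"
```

```text
shift cm [ 0.    0.35 18.92] turn [-0.07 -0.07  0.13]
[ 0.50958237 -0.33114523  0.27718145]
```

Emit:
move_arm:
  rows:
    - [0.05, 0.27, 2, 0, 0, 0.1, 1]
    - [0, 0, 4, 0, 0, 0, 1]
    - [0, 0, 4, 0, 0, 0, 1]
    - [0, 0, 4, 0, 0, 0, 1]
    - [0, 0, 2.6, 0, 0, 0, 1]
    - [0, 0, 2.5, 0, 0, 0, 1]
    - [0, 0, 0, 0, 0, 0, 1]
    - [0, 0, 0, 0, 0, 0, 1]

```text
time: 34.05
tool_pos: [0.5117, -0.3293, 0.0857]
tool_rot: [-0.002, 0.699, 0.715, -0.0]
contact_force: [0.6, -0.6, 0.8]
gripper_width: 1.0
grasp_force: 0.0
```

Emit:
move_arm:
  rows:
    - [0, 0, 0, 0, 0, 0, 0.2]
    - [0, 0, 0, 0, 0, 0, 0]
    - [0, 0, 0, 0, 0, 0, -0.2]
    - [0, 0, 0, 0, 0, 0, -0.4]
    - [0, 0, 0, 0, 0, 0, -0.5]
    - [0, 0, 0, 0, 0, 0, -0.6]
    - [0, 0, 0, 0, 0, 0, -0.7]
    - [0, 0, 0, 0, 0, 0, -1]
    - [0, 0, 0, 0, 0, 0, -1]
    - [0, 0, 0, 0, 0, 0, -1]
    - [0, 0, 0, 0, 0, 0, -1]

```text
time: 34.97
tool_pos: [0.5132, -0.3314, 0.0888]
tool_rot: [0.001, 0.7, 0.714, 0.0]
contact_force: [-0.5, 0.7, 6.5]
gripper_width: 0.214
grasp_force: 59.5
```

Gripped at z 0.0888, so it should seat at 0.0918. Lift.

Emit:
move_arm:
  rows:
    - [0, 0, -0.5, 0, 0, 0, -1]
    - [0, 0, -1.5, 0, 0, 0, -1]
    - [0, 0, -2, 0, 0, 0, -1]
    - [0, 0, -2, 0, 0, 0, -1]
    - [0, 0, -3, 0, 0, 0, -1]
    - [0, 0, -4, 0, 0, 0, -1]
    - [0, 0, -4, 0, 0, 0, -1]
    - [0, 0, -3, 0, 0, 0, -1]
    - [0, 0, -1, 0, 0, 0, -1]
    - [0, 0, 0, 0, 0, 0, -1]

```text
time: 35.8
tool_pos: [0.5136, -0.3315, 0.3007]
tool_rot: [0.003, 0.7, 0.714, 0.0]
contact_force: [0.1, -0.2, -1.2]
gripper_width: 0.221
grasp_force: 58.9
```

```bash
python3 -c "
from h import *
go([.5491,.0706,.30],13.1);print(pose()[0])"
```

```text
shift cm [40.13  4.39 -0.06] turn [  0.23   0.24 -11.91]
[ 0.51360255 -0.33147748  0.30072049]
```

Emit:
move_arm:
  rows:
    - [1.5, 0.2, 0, 0, 0, 0, -1]
    - [3, 0.3, 0, 0, 0, 0, -1]
    - [3.6, 0.4, 0, 0, 0, 0, -1]
    - [3.6, 0.4, 0, 0, 0, 0, -1]
    - [3.6, 0.4, 0, 0, 0, 0, -1]
    - [3.6, 0.4, 0, 0, 0, 0, -1]
    - [3.6, 0.4, 0, 0, 0, 0, -1]
    - [3.6, 0.4, 0, 0, 0, 0, -1]
    - [3.6, 0.4, 0, 0, 0, 0, -1]
    - [3.6, 0.4, 0, 0, 0, 0, -1]
    - [3.6, 0.4, 0, 0, 0, 0, -1]
    - [2.1, 0.2, 0, 0, 0, 0, -1]
    - [1, 0.1, 0, 0, 0, 0, -1]
    - [0, 0, 0, 0, 0, -4, -1]
    - [0, 0, 0, 0, 0, -4, -1]
    - [0, 0, 0, 0, 0, -3.9, -1]
    - [0, 0, 0, 0, 0, 0, -1]
    - [0, 0, 0, 0, 0, 0, -1]

```text
time: 37.3
tool_pos: [0.5473, 0.0699, 0.2948]
tool_rot: [-0.002, 0.623, 0.782, -0.001]
contact_force: [-0.4, 1.0, -1.2]
gripper_width: 0.215
grasp_force: 58.9
```

Run:
```python
from h import *
go([.5491,.0706,.15],13.1);print(pose()[0])
```

```text
shift cm [1.000e-02 2.500e-01 1.448e+01] turn [-0.23 -0.05 -0.13]
[0.54727557 0.06990903 0.29481608]
```

Emit:
move_arm:
  rows:
    - [0.03, 0.2, 2, 0, 0, -0.1, -1]
    - [0, 0, 4, 0, 0, 0, -1]
    - [0, 0, 4, 0, 0, 0, -1]
    - [0, 0, 3, 0, 0, 0, -1]
    - [0, 0, 1.4, 0, 0, 0, -1]
    - [0, 0, 0, 0, 0, 0, -1]
    - [0, 0, 0, 0, 0, 0, -1]

```text
time: 37.88
tool_pos: [0.5501, 0.0707, 0.1533]
tool_rot: [-0.0, 0.622, 0.783, -0.0]
contact_force: [0.0, -0.8, -1.0]
gripper_width: 0.22
grasp_force: 59.0
```

Run:
```python
from h import *
go([.5491,.0706,.12],13.1)
f=snap('d2b')
for n in('c2','d2b'):
    g=load(n)['img'][202:207].mean((0,2)).round(0)[294:346].astype(int);print(n,g.tolist())
```

```text
shift cm [ 0.02 -0.09  3.33] turn [-0.05 -0.01  0.03]
c2 [125, 125, 123, 116, 113, 112, 105, 87, 58, 40, 38, 39, 37, 36, 36, 37, 34, 34, 35, 34, 34, 36, 34, 36, 37, 37, 38, 38, 38, 39, 37, 38, 37, 38, 35, 37, 36, 35, 36, 35, 37, 51, 85, 125, 148, 150, 157, 190, 219, 225, 225, 225]
d2b [129, 125, 121, 120, 118, 112, 105, 105, 103, 83, 54, 39, 38, 40, 39, 39, 38, 39, 39, 38, 37, 39, 37, 38, 36, 39, 40, 41, 39, 39, 38, 36, 37, 37, 35, 36, 37, 36, 36, 37, 36, 35, 41, 69, 124, 190, 229, 234, 233, 232, 232, 232]
```

Emit:
move_arm:
  rows:
    - [0, -0.12, 1, 0, 0, 0, -1]
    - [0, 0, 0.8, 0, 0, 0, -1]
    - [0, 0, 0.6, 0, 0, 0, -1]
    - [0, 0, 0.5, 0, 0, 0, -1]
    - [0, 0, 0.5, 0, 0, 0, -1]
    - [0, 0, 0, 0, 0, 0, -1]

```text
time: 38.43
tool_pos: [0.5482, 0.0706, 0.1179]
tool_rot: [-0.001, 0.621, 0.784, -0.001]
contact_force: [0.0, -0.2, -2.3]
gripper_width: 0.221
grasp_force: 59.0
```

Emit:
move_arm:
  rows:
    - [0, 0, 0.5, 0, 0, 0, -1]
    - [0, 0, 0.5, 0, 0, 0, -1]
    - [0, 0, 0.5, 0, 0, 0, -1]
    - [0, 0, 0.3, 0, 0, 0, -1]
    - [0, 0, 0.2, 0, 0, 0, -1]
    - [0, 0, 0, 0, 0, 0, -1]

```text
time: 38.93
tool_pos: [0.5486, 0.0706, 0.0987]
tool_rot: [-0.0, 0.621, 0.784, -0.0]
contact_force: [0.7, 0.7, -1.7]
gripper_width: 0.217
grasp_force: 59.0
```

Emit:
move_arm:
  rows:
    - [0, 0, 0.1, 0, 0, 0, -1]
    - [0, 0, 0.1, 0, 0, 0, -1]
    - [0, 0, 0, 0, 0, 0, -1]

```text
time: 39.18
tool_pos: [0.5491, 0.0705, 0.0975]
tool_rot: [0.0, 0.621, 0.784, 0.0]
contact_force: [0.5, -0.4, -1.7]
gripper_width: 0.219
grasp_force: 59.0
```

Emit:
move_arm:
  rows:
    - [0, 0, 0.2, 0, 0, 0, -1]
    - [0, 0, 0.1, 0, 0, 0, -1]
    - [0, 0, 0.1, 0, 0, 0, -1]
    - [0, 0, 0, 0, 0, 0, -1]

```text
time: 39.52
tool_pos: [0.5488, 0.0706, 0.0931]
tool_rot: [-0.0, 0.621, 0.784, -0.0]
contact_force: [-0.4, -0.4, -1.9]
gripper_width: 0.214
grasp_force: 59.0
```

Emit:
move_arm:
  rows:
    - [0, 0, 0.1, 0, 0, 0, -1]
    - [0, 0, 0, 0, 0, 0, -1]

```text
time: 39.68
tool_pos: [0.5489, 0.0706, 0.0922]
tool_rot: [-0.0, 0.621, 0.784, -0.0]
contact_force: [0.0, 0.5, -1.9]
gripper_width: 0.219
grasp_force: 59.0
```

Emit:
move_arm:
  rows:
    - [0, 0, 0.1, 0, 0, 0, -1]
    - [0, 0, 0, 0, 0, 0, -1]

```text
time: 39.85
tool_pos: [0.5493, 0.0706, 0.0918]
tool_rot: [0.0, 0.621, 0.784, 0.0]
contact_force: [-1.1, 0.1, 0.2]
gripper_width: 0.218
grasp_force: 59.2
```

Contact where predicted. I confirm it, release, rise, back off and look.

Emit:
move_arm:
  rows:
    - [0, 0, 0.05, 0, 0, 0, -1]
    - [0, 0, 0, 0, 0, 0, -1]

```text
time: 40.02
tool_pos: [0.5495, 0.0706, 0.0918]
tool_rot: [0.0, 0.621, 0.784, 0.0]
contact_force: [-2.5, 1.1, 3.8]
gripper_width: 0.216
grasp_force: 59.6
```

Emit:
move_arm:
  rows:
    - [0, 0, 0, 0, 0, 0, -0.4]
    - [0, 0, 0, 0, 0, 0, 0]
    - [0, 0, 0, 0, 0, 0, 0.5]
    - [0, 0, 0, 0, 0, 0, 1]
    - [0, 0, 0, 0, 0, 0, 1]
    - [0, 0, -1.5, 0, 0, 0, 1]
    - [0, 0, -3, 0, 0, 0, 1]
    - [0, 0, -4, 0, 0, 0, 1]
    - [0, 0, -4, 0, 0, 0, 1]
    - [0, 0, -4, 0, 0, 0, 1]
    - [0, 0, -4, 0, 0, 0, 1]
    - [0, 0, 0, 0, 0, 0, 1]

```text
time: 41.02
tool_pos: [0.5527, 0.0706, 0.307]
tool_rot: [0.007, 0.621, 0.784, 0.005]
contact_force: [0.6, -0.1, 2.4]
gripper_width: 1.002
grasp_force: 0.0
```

Emit:
move_arm:
  rows:
    - [-3, 0, 0, 0, 0, 0, 1]
    - [-3.7, 0, 0, 0, 0, 0, 1]
    - [-3.7, 0, 0, 0, 0, 0, 1]
    - [-3.7, 0, 0, 0, 0, 0, 1]
    - [-3.7, 0, 0, 0, 0, 0, 1]
    - [-3.7, 0, 0, 0, 0, 0, 1]
    - [-3.7, 0, 0, 0, 0, 0, 1]
    - [0, 0, 0, 0, 0, 0, 1]
    - [0, 0, 0, 0, 0, 0, 1]

```text
time: 41.77
tool_pos: [0.6064, -0.1765, 0.2949]
tool_rot: [-0.001, 0.622, 0.783, -0.0]
contact_force: [-0.6, 0.1, -0.0]
gripper_width: 0.999
grasp_force: 0.0
```

Run:
```python
from h import *
T=snap('topf','top');S=snap('scf','scene')
np.set_printoptions(precision=1,suppress=True)
a=cv2.resize(T['img'][150:320,150:370],(730,300)) if 0 else cv2.resize(T['img'][150:320,150:400],(441,300))
b=cv2.resize(S['img'][170:350,150:390],(800,600))
cv2.imwrite('pics/fin.png',np.hstack([cv2.resize(T['img'][150:320,150:390],(400,283)),cv2.resize(S['img'][180:350,150:390],(400,283))]))
```

```text
(no output)
```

View pics/fin.png

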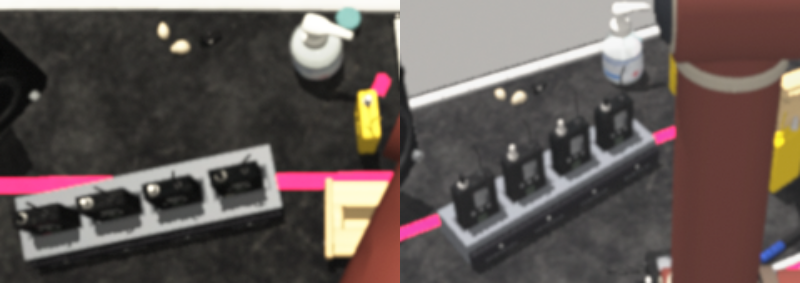

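Both final views show all four packs upright in the bays, at equal height and with displays to the front. The bottle stands where it was, and the gripper is clear.

```bash
python3 -c "
from plant import manip
print(manip.job_done())"
```

```text
the job is handed in; nothing more can be done
None
```

All four packs stand seated and upright in the dock in their rack order, displays to the front and the bottle untouched; the first grip on pack b slipped off and was repeated, and the job was handed in at about 42 s.

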